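# Deburr the bores of the bearing blocks

### The job

Each drilled block on the table has a burr standing into the top edge of its bore. Pull the deburring tool up out of its snap-in stand, run its blade all the way round the bore edge of every block so that the whole burr is pressed back flush with the bore (with the tool only, not the fingers), and push the tool back into its stand until it is fully home. Leave all the blocks standing flat in the grey tray, bore upright.

Things in the scene. Friction and masses are not known exactly. Their poses are not given: they have to be found in the camera images.
- block0: Drilled bearing block of plain metal, 60 x 60 mm, 36 mm tall, 0.7 kg, loose (some 4 N sideways slides it). A 28 mm through bore runs down its middle, with a burr of six tongues in the upper edge. Origin: centre of the underside; x, y square to the sides, z up along the bore. Two or three of the blocks are there, the others absent.
- block0_burr0 (a joint): Burr tongue of block0, one of six round the bore mouth, 0.7 to 6.7 mm below the block's top, at 0 degrees from the block's x axis towards its y; nose radius 7 mm. 0: it stands 3 mm into the bore. It slides straight outwards against 0.8 N of friction and stays. 0.003: flush with the bore wall (stop at 0.0034); 0.002 or more will do.
- block0_burr1 (a joint): Burr tongue 1 of block0, at 60 degrees from the block's x axis towards y: 0 stands 3 mm into the bore, 0.003 flush (0.002 or more will do).
- block0_burr2 (a joint): Burr tongue 2 of block0, at 120 degrees from the block's x axis towards y: 0 stands 3 mm into the bore, 0.003 flush (0.002 or more will do).
- block0_burr3 (a joint): Burr tongue 3 of block0, at 180 degrees from the block's x axis towards y: 0 stands 3 mm into the bore, 0.003 flush (0.002 or more will do).
- block0_burr4 (a joint): Burr tongue 4 of block0, at 240 degrees from the block's x axis towards y: 0 stands 3 mm into the bore, 0.003 flush (0.002 or more will do).
- block0_burr5 (a joint): Burr tongue 5 of block0, at 300 degrees from the block's x axis towards y: 0 stands 3 mm into the bore, 0.003 flush (0.002 or more will do).
- block1: Another such block, the same in all (60 x 60 x 36 mm, 28 mm bore); origin at the centre of its underside, z up along the bore. May be absent.
- block1_burr0 (a joint): Burr tongue 0 of block1, at 0 degrees from the block's x axis towards y: 0 stands 3 mm into the bore, 0.003 flush (0.002 or more will do).
- block1_burr1 (a joint): Burr tongue 1 of block1, at 60 degrees from the block's x axis towards y: 0 stands 3 mm into the bore, 0.003 flush (0.002 or more will do).
- block1_burr2 (a joint): Burr tongue 2 of block1, at 120 degrees from the block's x axis towards y: 0 stands 3 mm into the bore, 0.003 flush (0.002 or more will do).
- block1_burr3 (a joint): Burr tongue 3 of block1, at 180 degrees from the block's x axis towards y: 0 stands 3 mm into the bore, 0.003 flush (0.002 or more will do).
- block1_burr4 (a joint): Burr tongue 4 of block1, at 240 degrees from the block's x axis towards y: 0 stands 3 mm into the bore, 0.003 flush (0.002 or more will do).
- block1_burr5 (a joint): Burr tongue 5 of block1, at 300 degrees from the block's x axis towards y: 0 stands 3 mm into the bore, 0.003 flush (0.002 or more will do).
- block2: Another such block, the same in all (60 x 60 x 36 mm, 28 mm bore); origin at the centre of its underside, z up along the bore. May be absent.
- block2_burr0 (a joint): Burr tongue 0 of block2, at 0 degrees from the block's x axis towards y: 0 stands 3 mm into the bore, 0.003 flush (0.002 or more will do).
- block2_burr1 (a joint): Burr tongue 1 of block2, at 60 degrees from the block's x axis towards y: 0 stands 3 mm into the bore, 0.003 flush (0.002 or more will do).
- block2_burr2 (a joint): Burr tongue 2 of block2, at 120 degrees from the block's x axis towards y: 0 stands 3 mm into the bore, 0.003 flush (0.002 or more will do).
- block2_burr3 (a joint): Burr tongue 3 of block2, at 180 degrees from the block's x axis towards y: 0 stands 3 mm into the bore, 0.003 flush (0.002 or more will do).
- block2_burr4 (a joint): Burr tongue 4 of block2, at 240 degrees from the block's x axis towards y: 0 stands 3 mm into the bore, 0.003 flush (0.002 or more will do).
- block2_burr5 (a joint): Burr tongue 5 of block2, at 300 degrees from the block's x axis towards y: 0 stands 3 mm into the bore, 0.003 flush (0.002 or more will do).
- deburrer: Deburring tool, 86 mm long, 0.07 kg, snapped upright in its stand. Origin: blade tip; z runs up to the handle. Plain round 6 mm blade up to z = 40 mm (any side works), on it a 14 mm ball collar centred at z = 24.5; shoulder 28 mm across at z = 40 to 44; black square handle 20 x 20 mm, sides square to its x and y, z = 44 to 84, with a flat metal cap to z = 86.
- stand: Fixed stand of the tool, foot 70 x 66 mm, grey housing 34 (x) x 50 (y) mm, 45 mm tall, with an 18 mm square well. Two white sprung jaws in it snap over the tool's ball. Origin: centre of its underside, on the well's axis. Home: shoulder on the stand's top, blade tip 5 mm above the origin. Some 15 N straight up pulls the tool out; as much straight down pushes it home.
- tray: Fixed flat tray of grey plastic for the finished blocks, outside 134 (x) x 250 (y) x 13 mm, rim 4 mm thick, floor 4 mm above the table, inside 126 x 242 mm: room for three blocks side by side along its y axis. Origin: centre of its underside.
Not all that is in view belongs to the job. What is shaped like the block0 but blue or turquoise is not meant.

How it is judged (in metres and radians):
On the way, in this order (a step that is already met when the one before it is completed fails the run):
1. the deburring tool is pulled clear of its stand (z of deburrer in the frame of stand above 0.04 m), for 0.1 s.
2. the burr of every block is pressed back flush all the way round (value of joint each of block0_burr0, block0_burr1, block0_burr2, block0_burr3, block0_burr4, block0_burr5, block1_burr0, block1_burr1, block1_burr2, block1_burr3, block1_burr4, block1_burr5, block2_burr0, block2_burr1, block2_burr2, block2_burr3, block2_burr4, block2_burr5 above 0.002 m), for 0.2 s.
At the end, for the whole second after the job is handed in: every burr tongue pressed back 2 mm or more; every block flat (0.06 rad) and at rest on the tray's floor, centre within 36 mm (tray x) and 94 mm (tray y) of the tray's centre; the tool home in its stand: axis within 4 mm, tip under 8 mm above the stand's origin, tilt under 0.08 rad (all of step 2 and x of block0 in the frame of tray between -0.036 and 0.036 m and y of block0 in the frame of tray between -0.094 and 0.094 m and height (world z) of block0 between 0.001 and 0.008 m and angle between each of block0, block1, block2's own z axis and vertical below 0.06 rad and linear speed of each of block0, block1, block2, deburrer below 0.02 m/s and x of block1 in the frame of tray between -0.036 and 0.036 m and y of block1 in the frame of tray between -0.094 and 0.094 m and height (world z) of block1 between 0.001 and 0.008 m and x of block2 in the frame of tray between -0.036 and 0.036 m and y of block2 in the frame of tray between -0.094 and 0.094 m and height (world z) of block2 between 0.001 and 0.008 m and horizontal distance between deburrer and stand below 0.004 m and z of deburrer in the frame of stand below 0.008 m and angle between deburrer's own z axis and vertical below 0.08 rad); the robot touches nothing.
It fails at once if a burr tongue is moved while the deburring tool is not at that block (its tip more than 65 mm from the block's origin) ((velocity of joint any of block0_burr0, block0_burr1, block0_burr2, block0_burr3, block0_burr4, block0_burr5 above 0.02 m/s and distance between deburrer and block0 above 0.065 m) or (velocity of joint any of block1_burr0, block1_burr1, block1_burr2, block1_burr3, block1_burr4, block1_burr5 above 0.02 m/s and distance between deburrer and block1 above 0.065 m) or (velocity of joint any of block2_burr0, block2_burr1, block2_burr2, block2_burr3, block2_burr4, block2_burr5 above 0.02 m/s and distance between deburrer and block2 above 0.065 m)).
Of block0, block1, block2 only 2 to 3 are there at a start; the rules pass over those that are not, and their reading is None.
At some moment in a run one of block0, block1, block2 may be knocked a few centimetres aside while the robot is not near it.
It also fails if it takes over 210 s, if anything falls off the work surface, if the arm or the gripper's body presses on something with over 40 N, if the wrist force passes 120 N, or if a joint passes its speed limit or range.

### The arm

A 6-joint arm with a two-finger parallel gripper is mounted at the origin on a cart in front of the work surface, level with it; the furniture and walls round the work are solid. World frame = base frame: x ahead of the robot, y to its left, z up, the work surface at z = 0. Lengths are in mm, angles in rad, forces in N, time in s.
With the tool pointing down it reaches from about 350 to 775 mm from the base axis. Payload 7.3 kg.
Tool frame: the origin (TCP) lies on the mounting face of the last link; the fingertips stand 178 mm ahead of it and the grasp point (between the pads) lies 159 mm ahead of it (bot.grip_point_offset is the distance from the TCP to the grasp point, in mm); x points along the fingers, y is the direction in which the jaws open and shut, and the axes are right-handed (so a half turn about x gives the same grasp; the last joint's range is limited). The gripper opens to 92 mm and grips with 3 to 60 N. Pads are 19 mm wide; open, the fingers measure 130 mm over their backs; the gripper's body (75 mm by 190 mm) begins 47 mm behind the grasp point.
Start: joints at [-1.495, 0.342, 1.524, -0, 1.275, -0.146], TCP at [115.513, -512.137, 404.741] pointing down, gripper open.
Joint ranges: [-2.53, 2.53], [-0.77, 2.02], [0.04, 2.7], [-1, 4.14], [0.28, 2.66], [-3.11, 3.11]. Speed limits (rad/s): [2.57, 2.57, 3.14, 3.14, 3.14, 3.14].

### API

Orientations are given as [roll, pitch, yaw] about the fixed x, y, z axes, in that order (R = Rz(yaw) Ry(pitch) Rx(roll)).
In Python, from plant import bot gives the robot as it stands.
- The arm moves only by the tool arm_command, never from a script. Its argument "moves" is a list of rows, each a list of 5 numbers: the shift along the tool's x, y, z in cm, then the turn about the tool's x in degrees, then the opening, from 0 (shut) to 1 (fully open). A call has 1 to 10 rows; each row is the pose to reach, as a shift and turn from the pose measured when the call began, along the tool's axes at that moment; what a row does not reach only later rows make up. A row lasts 1/10 s, in which the tool goes at most 50 mm and 8.59 degrees, less where a joint would pass 70% of its speed; a pose out of reach is approached as far as the arm can. A call with a gripper value outside its range is refused whole. The fingers move at their own pace and stop on an object; the grip force is fixed at half the most. Time passes only in rows, so rows that repeat a pose let the fingers close. It gives the time, the measured TCP pose, the force and the opening at its end, in the units of the state.
- bot.get_obs(): the state, without advancing time (a new reading comes with each control period).
- bot.capture(name): name is "side" or "top" or "wrist"; returns a dict with "frame" (384x512x3 uint8, blue, green, red), "K" (3x3 intrinsics, pixels), "k1" (the pictures are not rectified: a ray, as slopes to the right and down, at radius r is drawn at 1 + k1 r^2 times it, then the intrinsics apply), "origin" and "orientation" of the camera in the world; the wrist camera has in their place "T_tool_cam" (4x4, takes a point from camera to tool coordinates, whose origin is the TCP and whose axes are the tool frame's). Camera axes: x right, y down, z forward; pixel columns grow to the right and rows downward; lengths in mm; the calibration is good to about 2 mm. A picture is of the moment at which its call begins: read the wrist's pose just before it. There is no depth.
- bot.close_job(): hands the job in, once; it reports no verdict.
The state is a dict: "time": time; "joint_positions": joint angles; "dq": joint speeds; "tau": joint torques, N m; "tool_pos": TCP position; "tcp_rot": TCP orientation; "contact_force": force on the tool from outside, world axes, zero at the start; "moment": the same for the moment, N m; "grip_width": finger opening in mm.
Only numpy, scipy, OpenCV 4.12 (cv2) and the standard library are available. Lean on these libraries where they do the work, as an engineer would, in place of code of your own. Each camera call takes 0.05 s, during which the arm holds its last target.

## Working session

There is one attempt and no reset: what is moved stays moved. The work goes in short steps, Python scripts to look and compute and a tool call to move; the robot and the scene stay as the last step left them, time stands still between calls to the robot, and variables do not carry over. Pictures are saved under pics/ and viewed, and the job is handed in when it is done.

Besides the shell and the picture viewer there is one more tool, called after "Emit:" by a JSON object that holds its "api" and its "payload". arm_command: Moves the arm, as the interface text tells. Its arguments: {"type":"object","properties":{"moves":{"type":"array"}},"required":["moves"]}

```bash
ls; mkdir -p pics; python3 - <<'E'
from plant import bot
import cv2
o=bot.get_obs(); print(o)
for n in ("side","top","wrist"):
    c=bot.capture(n); cv2.imwrite(f"pics/{n}0.png",c["frame"])
    print(n,{k:v for k,v in c.items() if k!="frame"})
E
```

```text
pics
{'time': 0.0, 'joint_positions': array([-1.49499289e+00,  3.42723257e-01,  1.52500504e+00, -7.65062360e-06,
        1.27540427e+00, -1.46024216e-01]), 'dq': array([-0.0009398 , -0.00051345,  0.00052105, -0.0005121 , -0.00135513,
       -0.00200338]), 'tau': array([-1.97648529e-03, -4.31246030e+01, -2.44224483e+01,  7.16049923e-02,
        5.58900239e-02, -1.06478396e-04]), 'tool_pos': array([ 115.50489443, -512.00031502,  404.04866055]), 'tcp_rot': array([-1.71206978,  1.5692564 ,  1.65135276]), 'contact_force': array([-0.91581821,  0.35785752, -0.4761463 ]), 'moment': array([0.0553745 , 0.00065732, 0.00218238]), 'grip_width': 92.13800842858342}
side {'K': array([[440.00893102,   0.        , 264.32038379],
       [  0.        , 440.00893102, 188.28171118],
       [  0.        ,   0.        ,   1.        ]]), 'k1': -0.057904641766253526, 'origin': array([ 222.84617677, -937.09263942,  453.34359516]), 'orientation': array([-1.94163942, -0.01856283, -0.27270008])}
top {'K': array([[378.91665558,   0.        , 248.6903957 ],
       [  0.        , 378.91665558, 195.72662325],
       [  0.        ,   0.        ,   1.        ]]), 'k1': -0.01718889572706555, 'origin': array([ 419.09637678,   83.81549868, 1070.75562985]), 'orientation': array([-3.07332200e+00, -3.50182644e-04, -1.54449792e+00])}
wrist {'K': array([[275.10081518,   0.        , 257.48498312],
       [  0.        , 275.10081518, 192.33586608],
       [  0.        ,   0.        ,   1.        ]]), 'k1': -0.008020048902815402, 'T_tool_cam': array([[ 1.90752383e-04, -2.62171501e-01,  9.65021278e-01,
         2.06148461e+01],
       [ 9.99999751e-01, -6.05168145e-04, -3.62075100e-04,
         7.56623038e-01],
       [ 6.78925909e-04,  9.65021107e-01,  2.62171320e-01,
        -7.24559016e+01],
       [ 0.00000000e+00,  0.00000000e+00,  0.00000000e+00,
         1.00000000e+00]])}
```

View pics/top0.png

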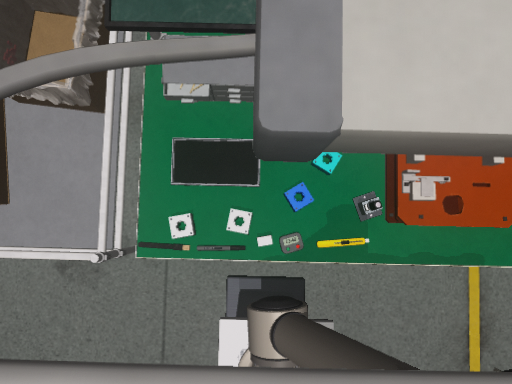

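View pics/side0.png

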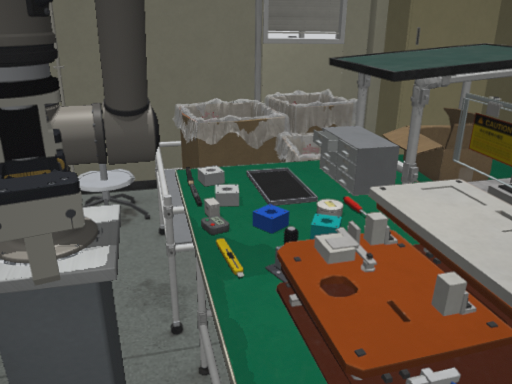

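View pics/wrist0.png

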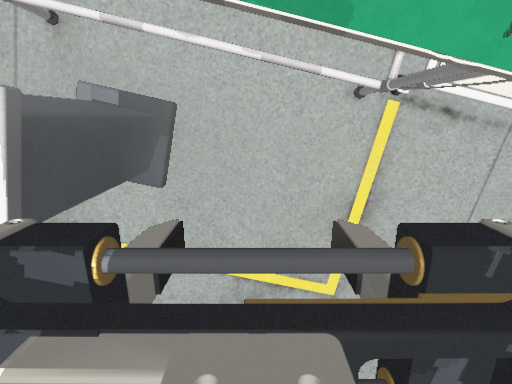

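```bash
cat > h.py <<'E'
import numpy as np, cv2
from scipy.spatial.transform import Rotation as R
from plant import bot
def campose(c,obs=None):
    if "T_tool_cam" in c:
        T=np.eye(4);T[:3,:3]=R.from_euler('xyz',obs["tcp_rot"]).as_matrix();T[:3,3]=obs["tool_pos"]
        T=T@c["T_tool_cam"]; return T[:3,:3],T[:3,3]
    return R.from_euler('xyz',c["orientation"]).as_matrix(),np.array(c["origin"])
def ray(c,px,obs=None):
    Rm,o=campose(c,obs)
    px=np.atleast_2d(np.array(px,float))
    u=cv2.undistortPoints(px.reshape(-1,1,2),c["K"],np.array([c["k1"],0,0,0,0.])).reshape(-1,2)
    d=np.c_[u,np.ones(len(u))]@Rm.T
    return o,d
def onz(c,px,z,obs=None):
    o,d=ray(c,px,obs); return o+d*((z-o[2])/d[:,2:3])
def proj(c,P,obs=None):
    Rm,o=campose(c,obs); P=np.atleast_2d(P)
    q,_=cv2.projectPoints(((P-o)@Rm).reshape(-1,1,3),np.zeros(3),np.zeros(3),c["K"],np.array([c["k1"],0,0,0,0.]))
    return q.reshape(-1,2)
def crop(f,x0,y0,x1,y1,s): return cv2.resize(f[y0:y1,x0:x1],None,fx=s,fy=s,interpolation=cv2.INTER_CUBIC)
E
python3 - <<'E'
from h import *
c=bot.capture("top"); f=c["frame"]
a=crop(f,140,130,400,260,3); cv2.imwrite("pics/t1.png",a)
s=bot.capture("side"); cv2.imwrite("pics/s1.png",crop(s["frame"],170,150,400,290,3))
for n,p,z in (("blkA",(181,226),36),("blkB",(239,221),36),("stand",(370,206),45),("tray",(215,162),10),("blue",(298,197),36)): print(n,onz(c,p,z))
for n,p,z in (("blkA",(210,172),36),("blkB",(227,190),36),("toolcap",(291,233),91)): print(n,onz(s,p,z))
E
```

```text
blkA [[402.35491665 267.46148041  36.        ]]
blkB [[420.13321642 109.89565886  36.        ]]
stand [[ 469.95095362 -244.49388095   45.        ]]
tray [[584.53652631 182.96515428  10.        ]]
blue [[489.89475853 -49.71625443  36.        ]]
blkA [[401.75363639 253.99306117  36.        ]]
blkB [[422.10007991 104.39437849  36.        ]]
toolcap [[ 467.35141606 -266.86438502   91.        ]]
```

```bash
ls pics
```

```text
s1.png
side0.png
t1.png
top0.png
wrist0.png
```

View pics/t1.png

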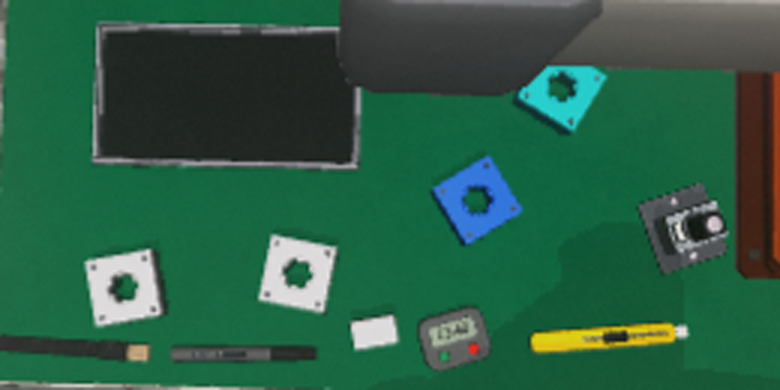

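View pics/s1.png

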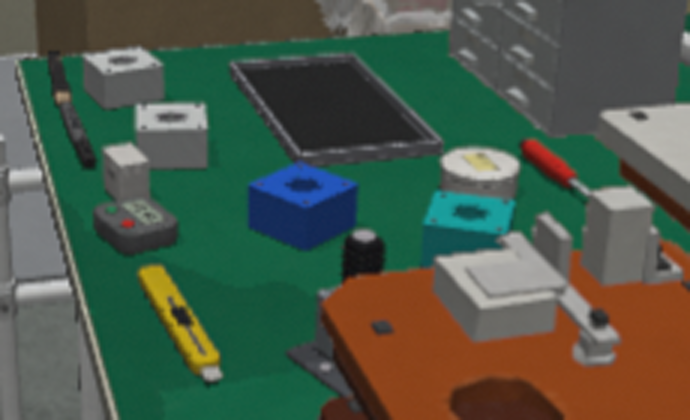

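```bash
cat >> h.py <<'E'
def rel(target,yaw=None,obs=None,tcp=True):
    """target TCP xyz; yaw= desired direction angle of tool y in world (deg, mod 180). prints row numbers"""
    o=obs or bot.get_obs(); M=R.from_euler('xyz',o["tcp_rot"]).as_matrix()
    p=np.array(target,float)
    d=M.T@(p-o["tool_pos"])/10
    cur=np.degrees(np.arctan2(M[1,1],M[0,1])); t=0
    if yaw is not None:
        # turn +t about tool x (down) => world yaw changes -t
        t=-((yaw-cur+90)%180-90)
    print("rel cm",d.round(3),"turn",round(t,2),"| tcp",o["tool_pos"].round(1),"yaw_y",round(cur,2),"q6",o["joint_positions"][5].round(2),"t",round(o["time"],2))
    return d,t
E
python3 - <<'E'
from h import *
o=bot.get_obs();print(R.from_euler('xyz',o["tcp_rot"]).as_matrix().round(3))
rel((400,-250,400),0)
E
```

```text
[[-0.     0.22  -0.976]
 [ 0.001 -0.976 -0.22 ]
 [-1.    -0.001 -0.   ]]
rel cm [  0.457 -19.309 -33.518] turn -77.29 | tcp [ 115.5 -512.1  404.4] yaw_y -77.29 q6 -0.15 t 0.25
```

Emit:
{"api": "arm_command", "payload": {"moves": [[0,-9.5,-17,0,1],[0,-19,-33.5,0,1],[0,-19,-33.5,0,1],[0,-19,-33.5,0,1],[0,-19,-33.5,0,1],[0,-19,-33.5,0,1],[0,-19,-33.5,0,1],[0,-19,-33.5,0,1],[0,-19,-33.5,0,1],[0,-19,-33.5,0,1]]}}

```text
time: 1.25
tool_pos: [400.8, -252.5, 404.5]
tcp_rot: [-1.051, 1.57, 2.315]
contact_force: [-1.0, -0.1, -0.2]
grip_width: 91.9
```

```bash
python3 - <<'E'
from h import *
o=bot.get_obs(); c=bot.capture("wrist"); cv2.imwrite("pics/w2.png",c["frame"])
np.save("w2.npy",[o["tool_pos"],o["tcp_rot"]])
rel((300,-250,400),0)
print(proj(c,[(470,-255,45),(420,110,36)],o))
E
```

```text
rel cm [ 0.451 -2.518  9.72 ] turn -77.26 | tcp [ 400.4 -253.1  404.5] yaw_y -77.26 q6 0.62 t 1.3
[[272.04127254 122.35568737]
 [-31.96869116  95.47600639]]
```

View pics/w2.png

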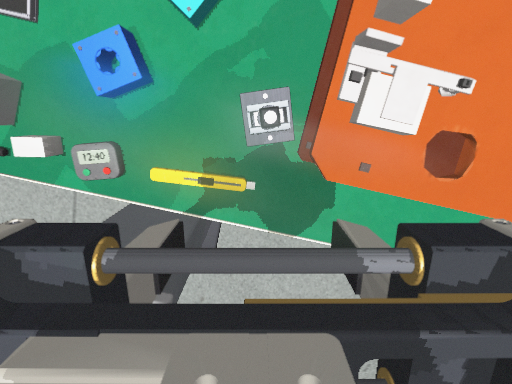

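```bash
python3 - <<'E'
from h import *
f=cv2.imread("pics/w2.png")
cv2.imwrite("pics/w2c.png",crop(f,225,70,325,160,6))
E
```

```text
(no output)
```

View pics/w2c.png

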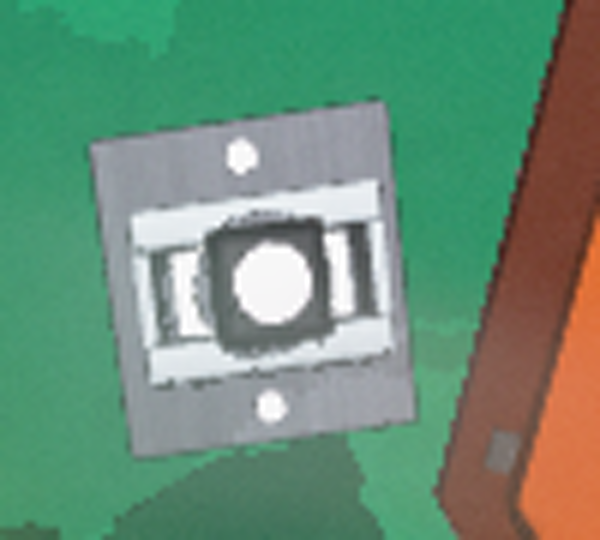

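```bash
python3 - <<'E'
from h import *
p,r=np.load("w2.npy"); o=dict(tool_pos=p,tcp_rot=r); c=bot.capture("wrist")
q=lambda pts:[(225+(x+.5)/6-.5,70+(y+.5)/6-.5) for x,y in pts]
H=onz(c,q([(130,212),(380,180),(393,350),(150,385)]),45,o); print("housing",H.round(1),H.mean(0))
F=onz(c,q([(90,143),(383,100),(415,418),(133,457)]),5,o); print("foot",F.round(1),F.mean(0))
print("cap",onz(c,q([(272,283)]),91,o))
for G in (H,F):
  for a,b in((0,1),(3,2)): print(np.degrees(np.arctan2(*(G[b]-G[a])[[1,0]])),np.linalg.norm(G[b]-G[a]))
  for a,b in((0,3),(1,2)): print(np.degrees(np.arctan2(*(G[b]-G[a])[[1,0]])),np.linalg.norm(G[b]-G[a]))
t=bot.capture("top"); print("top cap",onz(t,(140+712/3,130+222/3),91))
E
```

```text
housing [[ 482.6 -220.8   45. ]
 [ 499.3 -267.    45. ]
 [ 468.5 -277.6   45. ]
 [ 451.  -231.7   45. ]] [ 475.35412019 -249.28234055   45.        ]
foot [[ 496.  -207.3    5. ]
 [ 518.5 -267.1    5. ]
 [ 454.7 -291.     5. ]
 [ 432.1 -230.7    5. ]] [ 475.32769225 -249.0587389     5.        ]
cap [[ 475.16928822 -249.12665854   91.        ]]
-70.23094345330371 49.180250316198936
-69.16207944413897 49.15092805357994
-160.89648842530858 33.43998702580867
-160.98196824224857 32.523657993330076
-69.31312130721741 63.8909149405816
-69.39540167543355 64.43052437676936
-159.90443620127522 68.06353571567666
-159.45006011426818 68.15263194220643
top cap [[ 473.35712825 -248.82950152   91.        ]]
```

```bash
python3 - <<'E'
from h import *
rel((390,170,400),-90)
E
```

```text
rel cm [  0.475 -41.569  -8.299] turn 12.63 | tcp [ 399.9 -253.8  404.5] yaw_y -77.37 q6 0.62 t 1.4
```

Emit:
{"api": "arm_command", "payload": {"moves": [[0,-20,-7,6,1],[0,-41.5,-8.3,12.6,1],[0,-41.5,-8.3,12.6,1],[0,-41.5,-8.3,12.6,1],[0,-41.5,-8.3,12.6,1],[0,-41.5,-8.3,12.6,1],[0,-41.5,-8.3,12.6,1],[0,-41.5,-8.3,12.6,1],[0,-41.5,-8.3,12.6,1],[0,-41.5,-8.3,12.6,1]]}}

```text
time: 2.4
tool_pos: [390.0, 170.7, 404.8]
tcp_rot: [-1.354, 1.57, 1.79]
contact_force: [0.4, -0.6, 0.5]
grip_width: 91.8
```

```bash
python3 - <<'E'
from h import *
o=bot.get_obs(); c=bot.capture("wrist"); cv2.imwrite("pics/w3.png",c["frame"])
np.save("w3.npy",[o["tool_pos"],o["tcp_rot"]])
rel((390,170,400),-90)
E
```

```text
rel cm [ 0.471 -0.063  0.014] turn 0.1 | tcp [390.1 169.4 404.7] yaw_y -89.9 q6 1.8 t 2.45
```

View pics/w3.png

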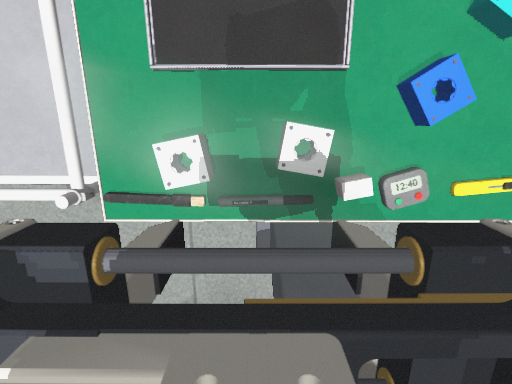

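```bash
python3 - <<'E'
from h import *
f=cv2.imread("pics/w3.png")
cv2.imwrite("pics/w3c.png",np.hstack([crop(f,145,125,225,200,5),crop(f,268,112,343,187,5)]))
t=bot.capture("top"); cv2.imwrite("pics/t3.png",crop(t["frame"],155,125,275,255,5))
E
```

```text
(no output)
```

View pics/w3c.png

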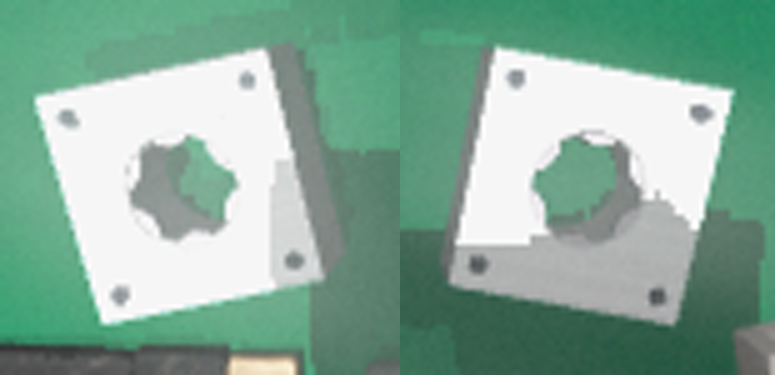

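View pics/t3.png

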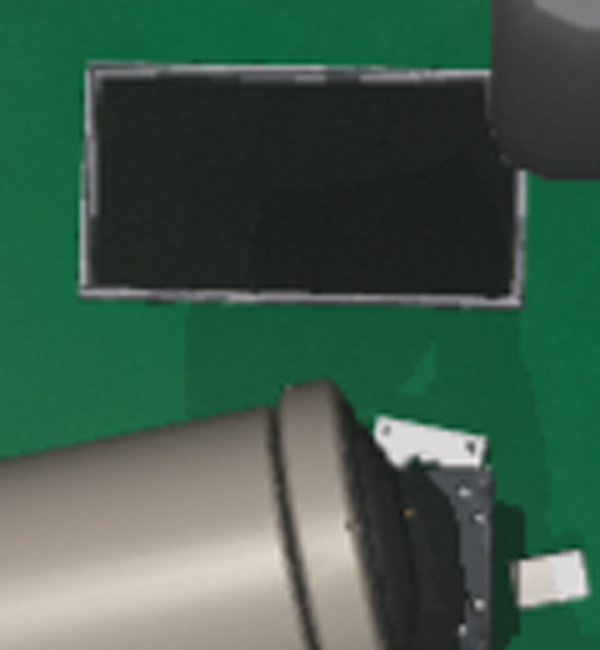

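```bash
python3 - <<'E'
from h import *
p,r=np.load("w3.npy"); o=dict(tool_pos=p,tcp_rot=r); c=bot.capture("wrist")
def q(pts,s,x0,y0): return [(x0+(x+.5)/s-.5,y0+(y+.5)/s-.5) for x,y in pts]
def show(n,G):
  print(n,G.mean(0).round(1)); m=len(G)
  for a in range(m):
    d=G[(a+1)%m]-G[a]; print("  ",np.degrees(np.arctan2(d[1],d[0])).round(1),np.linalg.norm(d).round(1))
show("A",onz(c,q([(36,97),(268,48),(325,277),(103,325)],5,145,125),36,o))
show("B",onz(c,q([(95,47),(333,92),(277,325),(50,285)],5,268,112),36,o))
t=bot.capture("top")
T=onz(t,q([(88,65),(80,297),(522,305)],5,155,125),13); print(T)
d=T[2]-T[1];print(np.degrees(np.arctan2(d[1],d[0])),np.linalg.norm(d),np.linalg.norm(T[0]-T[1]), (T[0]+T[2])/2)
W=onz(c,[(151,69),(349,68)],13,o); print("wrist bottom corners",W)
E
```

```text
A [407.1 268.2  36. ]
   -78.4 60.1
   -168.7 59.3
   102.5 60.2
   11.3 60.2
B [423.8 110.7  36. ]
   -100.2 60.1
   170.3 59.7
   80.1 59.8
   -9.4 59.9
[[650.57297711 306.12777785  13.        ]
 [518.60918511 305.25040579  13.        ]
 [520.61186465  57.20473686  13.        ]]
-89.53741344276904 248.05375345592566 131.96670860939906 [585.59242088 181.66625735  13.        ]
wrist bottom corners [[521.06940661 304.30919656  13.        ]
 [522.62361841  57.05700946  13.        ]]
```

```bash
python3 - <<'E'
from h import *
rel((407.1,268.2,250),-78.6)
rel((407.1,268.2,183),-78.6)
E
```

```text
rel cm [ 15.473 -10.027  -1.661] turn -11.49 | tcp [390.4 167.9 404.7] yaw_y -90.09 q6 1.8 t 2.6
rel cm [ 22.173 -10.026  -1.664] turn -11.49 | tcp [390.4 167.9 404.7] yaw_y -90.09 q6 1.8 t 2.6
```

Emit:
{"api": "arm_command", "payload": {"moves": [[3,-5,-1,-6,1],[7,-10,-1.7,-11.5,1],[11,-10,-1.7,-11.5,1],[15.5,-10,-1.7,-11.5,1],[15.5,-10,-1.7,-11.5,1],[15.5,-10,-1.7,-11.5,1],[15.5,-10,-1.7,-11.5,1],[15.5,-10,-1.7,-11.5,1]]}}

```text
time: 3.4
tool_pos: [408.5, 267.6, 252.4]
tcp_rot: [-2.857, 1.566, 0.483]
contact_force: [1.0, -0.1, -0.8]
grip_width: 92.1
```

```bash
python3 - <<'E'
from h import *
o=bot.get_obs(); c=bot.capture("wrist"); cv2.imwrite("pics/w4.png",c["frame"])
rel((407.1,268.2,183),-78.6)
print(proj(c,[(407.1,268.2,36)],o), o["dq"].round(3))
E
```

```text
rel cm [ 6.912 -0.063  0.13 ] turn -0.05 | tcp [408.2 267.7 252.1] yaw_y -78.65 q6 1.8 t 3.45
[[255.92170388 219.71382089]] [ 0.007  0.003  0.009 -0.    -0.006  0.002]
```

View pics/w4.png

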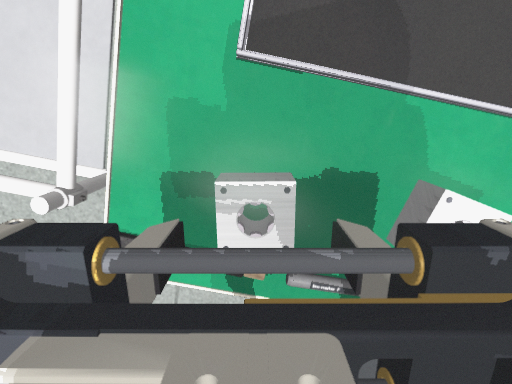

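Emit:
{"api": "arm_command", "payload": {"moves": [[3.5,0,0.1,0,1],[6.9,0,0.1,0,1],[6.9,0,0.1,0,1],[6.9,0,0.1,0,1],[6.9,0,0.1,0,0.4],[6.9,0,0.1,0,0.4],[6.9,0,0.1,0,0.4],[6.9,0,0.1,0,0.4],[6.9,0,0.1,0,0.4],[6.9,0,0.1,0,0.4]]}}

```text
time: 4.45
tool_pos: [407.7, 268.0, 183.7]
tcp_rot: [-2.794, 1.565, 0.545]
contact_force: [-1.2, 1.6, 6.2]
grip_width: 59.8
```

```bash
python3 - <<'E'
from h import *
rel((587,231,230),-89.5)
rel((587,231,189),-89.5)
E
```

```text
rel cm [ -4.549   7.145 -16.876] turn 10.84 | tcp [407.7 268.  183.7] yaw_y -78.66 q6 1.8 t 4.45
rel cm [ -0.449   7.153 -16.853] turn 10.84 | tcp [407.7 268.  183.7] yaw_y -78.66 q6 1.8 t 4.45
```

Emit:
{"api": "arm_command", "payload": {"moves": [[-2.5,0,0,0,0.4],[-4.5,0,0,0,0.4],[-4.5,2,-4,4,0.4],[-4.5,4,-8.5,8,0.4],[-4.5,5.5,-13,10.8,0.4],[-4.5,7.15,-16.9,10.8,0.4],[-4.5,7.15,-16.9,10.8,0.4],[-4.5,7.15,-16.9,10.8,0.4],[-4.5,7.15,-16.9,10.8,0.4]]}}

```text
time: 5.35
tool_pos: [585.9, 231.0, 227.9]
tcp_rot: [-1.76, 1.569, 1.391]
contact_force: [-1.1, 1.1, -7.4]
grip_width: 60.0
```

```bash
python3 - <<'E'
from h import *
o=bot.get_obs(); c=bot.capture("wrist"); cv2.imwrite("pics/w5.png",c["frame"]); print(o["grip_width"],o["contact_force"])
rel((587,231,188),-89.5)
E
```

```text
59.990838400805785 [-1.05128413  1.137422   -7.40059613]
rel cm [ 4.04   0.034 -0.108] turn 0.09 | tcp [585.9 231.2 228.4] yaw_y -89.41 q6 1.81 t 5.4
```

View pics/w5.png

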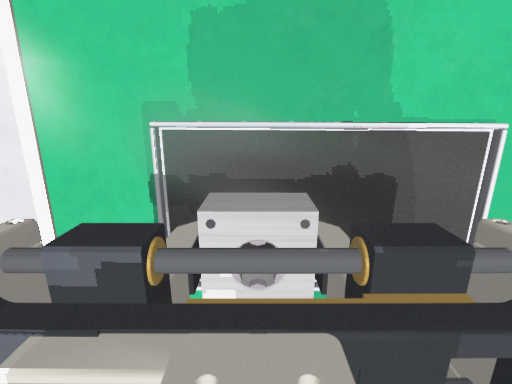

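Emit:
{"api": "arm_command", "payload": {"moves": [[2,0,-0.1,0,0.4],[3.4,0,-0.1,0,0.4],[4,0,-0.1,0,0.4],[4.05,0,-0.1,0,0.4],[4.05,0,-0.1,0,0.4],[4.05,0,-0.1,0,0.4]]}}

```text
time: 6.0
tool_pos: [586.9, 231.4, 188.0]
tcp_rot: [-2.281, 1.568, 0.871]
contact_force: [-0.4, -0.1, -7.4]
grip_width: 59.8
```

Emit:
{"api": "arm_command", "payload": {"moves": [[0.1,0,0,0,0.4],[0.1,0,0,0,0.4],[0.1,0,0,0,0.4]]}}

```text
time: 6.3
tool_pos: [587.0, 231.4, 187.7]
tcp_rot: [-2.395, 1.567, 0.757]
contact_force: [-2.5, -0.9, 0.5]
grip_width: 60.1
```

Touching the floor. Release slightly and lift.

Emit:
{"api": "arm_command", "payload": {"moves": [[0,0,0,0,0.75],[0,0,0,0,0.75],[0,0,0,0,0.75],[-4,0,0,0,0.75],[-8,0,0,0,0.9],[-8,0,0,0,1],[-8,0,0,0,1]]}}

```text
time: 7.0
tool_pos: [587.0, 231.3, 269.0]
tcp_rot: [-2.624, 1.565, 0.528]
contact_force: [-0.5, 0.0, -1.2]
grip_width: 87.9
```

```bash
python3 - <<'E'
from h import *
o=bot.get_obs(); c=bot.capture("wrist"); cv2.imwrite("pics/w6.png",c["frame"])
rel((423.8,110.7,260),-100)
rel((423.8,110.7,183),-100)
E
```

```text
rel cm [ 0.68  11.882 16.408] turn 10.6 | tcp [586.6 231.2 267.5] yaw_y -89.4 q6 1.81 t 7.05
rel cm [ 8.38  11.899 16.427] turn 10.6 | tcp [586.6 231.2 267.5] yaw_y -89.4 q6 1.81 t 7.05
```

View pics/w6.png

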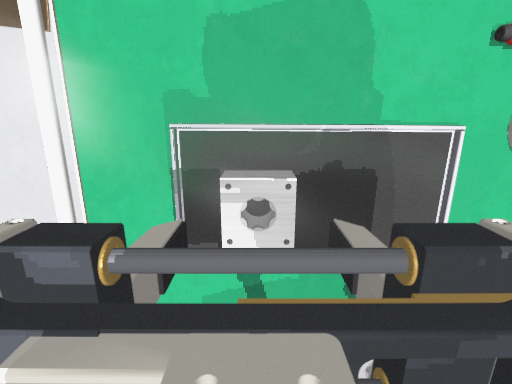

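Emit:
{"api": "arm_command", "payload": {"moves": [[0,3,4,4,1],[0,6,8,8,1],[0.7,9,12,10.6,1],[0.7,11.9,16.4,10.6,1],[0.7,11.9,16.4,10.6,1],[0.7,11.9,16.4,10.6,1],[0.7,11.9,16.4,10.6,1],[0.7,11.9,16.4,10.6,1]]}}

```text
time: 7.85
tool_pos: [425.0, 111.0, 259.7]
tcp_rot: [-2.34, 1.567, 0.628]
contact_force: [-0.4, 0.9, 0.7]
grip_width: 91.6
```

```bash
python3 - <<'E'
from h import *
o=bot.get_obs(); c=bot.capture("wrist"); cv2.imwrite("pics/w7.png",c["frame"])
rel((423.8,110.7,183),-100)
print(proj(c,[(423.8,110.7,36)],o))
E
```

```text
rel cm [7.663 0.071 0.121] turn 0.04 | tcp [424.9 111.  259.6] yaw_y -99.96 q6 1.82 t 7.9
[[259.16147085 216.05537533]]
```

View pics/w7.png

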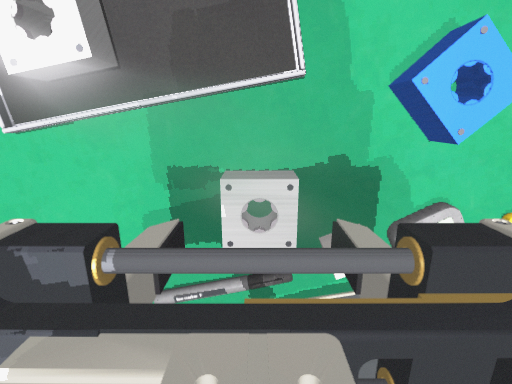

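```bash
python3 - <<'E'
from h import *
p,r=np.load("w3.npy"); o=dict(tool_pos=p,tcp_rot=r); c=bot.capture("wrist")
# white box in w3: base near corners & top
f=cv2.imread("pics/w3.png"); cv2.imwrite("pics/w3d.png",crop(f,325,160,435,215,6))
for z in (0,30,45): print(z,onz(c,[(337,178),(371,176),(372,196),(342,201)],z,o).round(0).tolist())
E
```

```text
0 [[380.0, 58.0, 0.0], [383.0, 10.0, 0.0], [353.0, 5.0, 0.0], [345.0, 48.0, 0.0]]
30 [[386.0, 67.0, 30.0], [389.0, 22.0, 30.0], [362.0, 18.0, 30.0], [354.0, 57.0, 30.0]]
45 [[389.0, 71.0, 45.0], [392.0, 28.0, 45.0], [366.0, 24.0, 45.0], [359.0, 62.0, 45.0]]
```

View pics/w3d.png

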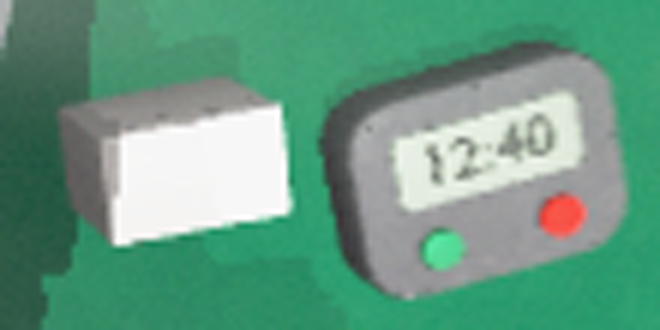

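Emit:
{"api": "arm_command", "payload": {"moves": [[4,0,0.1,0,1],[7.65,0.05,0.1,0,1],[7.65,0.05,0.1,0,1],[7.65,0.05,0.1,0,1],[7.65,0.05,0.1,0,0.4],[7.65,0.05,0.1,0,0.4],[7.65,0.05,0.1,0,0.4],[7.65,0.05,0.1,0,0.4],[7.65,0.05,0.1,0,0.4],[7.65,0.05,0.1,0,0.4]]}}

```text
time: 8.95
tool_pos: [423.9, 110.8, 183.6]
tcp_rot: [-2.381, 1.567, 0.587]
contact_force: [-2.1, -1.3, 6.7]
grip_width: 60.0
```

```bash
python3 - <<'E'
from h import *
rel((587,131,230),-89.5)
rel((587,131,188),-89.5)
E
```

```text
rel cm [ -4.585  -4.824 -15.73 ] turn -10.45 | tcp [423.9 110.8 183.6] yaw_y -99.95 q6 1.82 t 8.95
rel cm [ -0.385  -4.813 -15.718] turn -10.45 | tcp [423.9 110.8 183.6] yaw_y -99.95 q6 1.82 t 8.95
```

Emit:
{"api": "arm_command", "payload": {"moves": [[-2.5,0,0,0,0.4],[-4.5,0,0,0,0.4],[-4.5,-1.2,-4,-4,0.4],[-4.5,-2.5,-8.5,-8,0.4],[-4.5,-3.8,-12.5,-10.4,0.4],[-4.5,-4.8,-15.7,-10.4,0.4],[-4.5,-4.8,-15.7,-10.4,0.4],[-4.5,-4.8,-15.7,-10.4,0.4],[-4.5,-4.8,-15.7,-10.4,0.4]]}}

```text
time: 9.85
tool_pos: [585.4, 130.7, 227.7]
tcp_rot: [-1.161, 1.569, 1.989]
contact_force: [-0.4, 0.7, -8.2]
grip_width: 59.8
```

```bash
python3 - <<'E'
from h import *
o=bot.get_obs();print(o["grip_width"],o["contact_force"])
rel((587,131,187.6),-89.5)
E
```

```text
59.849708508709334 [-0.37197076  0.70932311 -8.24195643]
rel cm [ 4.013 -0.018 -0.166] turn -0.05 | tcp [585.4 130.7 227.7] yaw_y -89.55 q6 1.65 t 9.85
```

Emit:
{"api": "arm_command", "payload": {"moves": [[2,0,-0.15,0,0.4],[3.4,0,-0.15,0,0.4],[4,0,-0.15,0,0.4],[4.1,0,-0.15,0,0.4],[4.1,0,-0.15,0,0.4],[4.1,0,-0.15,0,0.4]]}}

```text
time: 10.45
tool_pos: [586.1, 130.8, 187.3]
tcp_rot: [-0.573, 1.568, 2.577]
contact_force: [-5.2, -0.5, 2.5]
grip_width: 59.9
```

Emit:
{"api": "arm_command", "payload": {"moves": [[0,0,0,0,0.75],[0,0,0,0,0.75],[0,0,0,0,0.75],[-4,0,0,0,0.75],[-9,0,0,0,0.9],[-14,0,0,0,1],[-14,0,0,0,1],[-14,0,0,0,1]]}}

```text
time: 11.25
tool_pos: [586.7, 130.6, 328.9]
tcp_rot: [-2.152, 1.568, 0.998]
contact_force: [-1.0, 0.4, -0.6]
grip_width: 91.3
```

```bash
python3 - <<'E'
from h import *
o=bot.get_obs(); c=bot.capture("wrist"); cv2.imwrite("pics/w8.png",c["frame"]); np.save("w8.npy",[o["tool_pos"],o["tcp_rot"]])
s=bot.capture("side"); cv2.imwrite("pics/s8.png",s["frame"])
rel((470,-100,330),20.4)
E
```

```text
rel cm [-0.366 22.958 11.793] turn 70.05 | tcp [586.1 130.5 326.1] yaw_y -89.55 q6 1.65 t 11.35
```

View pics/w8.png

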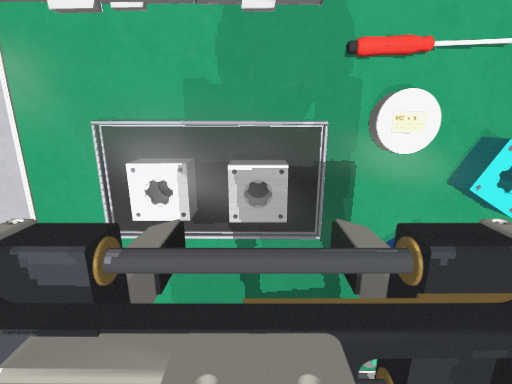

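View pics/s8.png

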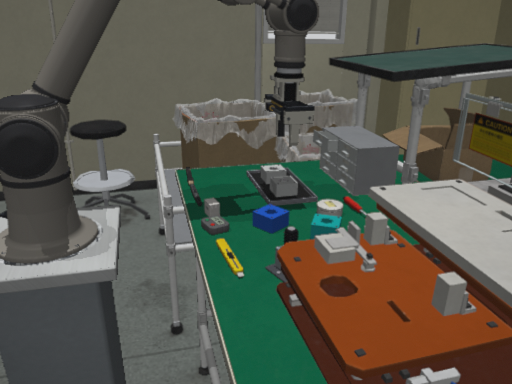

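Emit:
{"api": "arm_command", "payload": {"moves": [[0,3,1.5,-8,1],[0,6,3,-16,1],[0,9,4.5,-24,1],[0,12,6,-32,1],[0,15,8,-40,1],[0,18,9.5,-48,1],[0,20,10.5,-56,1],[0,23,11.8,-64,1],[0,23,11.8,-72,1],[0,23,11.8,-80,1]]}}

```text
time: 12.35
tool_pos: [469.3, -101.3, 324.7]
tcp_rot: [-1.747, 1.563, 2.803]
contact_force: [-0.8, 0.5, 0.4]
grip_width: 91.7
```

```bash
python3 - <<'E'
from h import *
rel((475.2,-249.1,330),20.4)
E
```

```text
rel cm [-0.573  2.979 14.486] turn -29.74 | tcp [ 469.3 -101.3  324.7] yaw_y -9.34 q6 -0.21 t 12.35
```

Emit:
{"api": "arm_command", "payload": {"moves": [[0,1,4,-8,1],[0,2,8.5,-16,1],[0,3,12,-24,1],[0,3,14.5,-29.7,1],[0,3,14.5,-29.7,1],[0,3,14.5,-29.7,1],[0,3,14.5,-29.7,1],[0,3,14.5,-29.7,1]]}}

```text
time: 13.15
tool_pos: [475.5, -248.1, 324.0]
tcp_rot: [-2.314, 1.562, 2.755]
contact_force: [-0.4, 1.1, -0.4]
grip_width: 91.7
```

```bash
python3 - <<'E'
from h import *
o=bot.get_obs(); c=bot.capture("wrist"); cv2.imwrite("pics/w9.png",c["frame"]); np.save("w9.npy",[o["tool_pos"],o["tcp_rot"]])
rel((475.2,-249.1,330),20.4)
print(proj(c,[(475.2,-249.1,91)],o))
E
```

```text
rel cm [-0.585 -0.066  0.069] turn 0.01 | tcp [ 475.5 -248.2  324.1] yaw_y 20.41 q6 -0.98 t 13.2
[[256.41711018 209.01386711]]
```

View pics/w9.png

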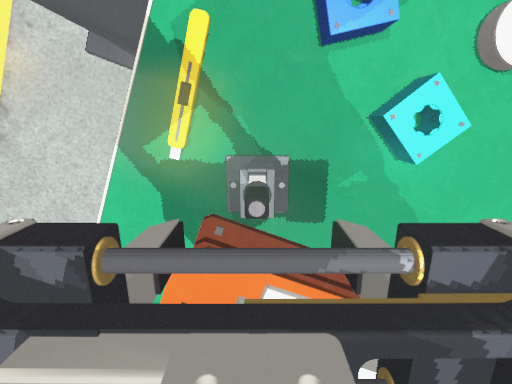

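```bash
python3 - <<'E'
from h import *
c=bot.capture("wrist")
O=[]
for n in("w2","w9"):
    p,r=np.load(n+".npy"); O.append(dict(tool_pos=p,tcp_rot=r))
f=cv2.imread("pics/w2.png"); cv2.imwrite("pics/cA.png",crop(f,290,120,390,210,4))
f=cv2.imread("pics/w9.png"); cv2.imwrite("pics/cB.png",crop(f,150,200,350,310,4))
def tri(a,b):
    oa,da=ray(c,a,O[0]);ob,db=ray(c,b,O[1]);da=da[0];db=db[0]
    A=np.c_[da,-db];s=np.linalg.lstsq(A,ob-oa,rcond=None)[0]
    print((oa+s[0]*da).round(1),(ob+s[1]*db).round(1))
tri((272-1.6,117),(257,209))
tri((311,156),(200,247))
tri((298,152),(210,217))
E
```

```text
[ 472.4 -251.8   86.3] [ 476.2 -250.4   86.2]
[ 441.4 -306.9   73.7] [ 441.3 -306.9   73.7]
[ 436.9 -302.5    9.1] [ 437.8 -302.3    9. ]
```

View pics/cA.png

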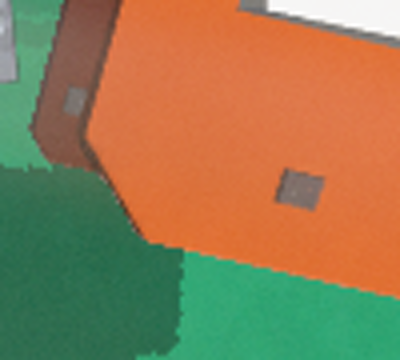

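View pics/cB.png

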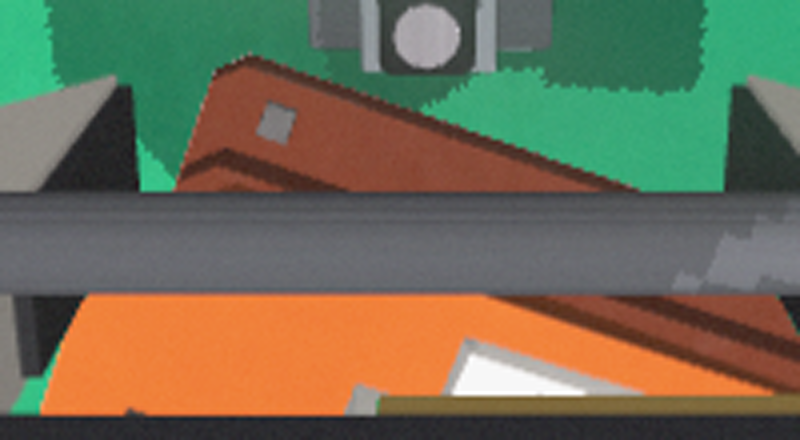

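Emit:
{"api": "arm_command", "payload": {"moves": [[3,-0.05,0.05,0,1],[6,-0.05,0.05,0,1],[9,-0.05,0.05,0,1],[9.3,-0.05,0.05,0,1],[9.3,-0.05,0.05,0,1],[9.3,-0.05,0.05,0,1],[9.3,-0.05,0.05,0,0.5],[9.3,-0.05,0.05,0,0.5]]}}

```text
time: 14.05
tool_pos: [474.8, -248.9, 232.5]
tcp_rot: [-2.177, 1.565, 2.892]
contact_force: [0.3, -0.6, 0.3]
grip_width: 80.3
```

```bash
python3 - <<'E'
from h import *
o=bot.get_obs(); c=bot.capture("wrist"); cv2.imwrite("pics/w10.png",c["frame"])
rel((475.2,-249.1,231),20.4)
E
```

```text
rel cm [0.126 0.038 0.043] turn 0.01 | tcp [ 474.7 -248.8  232.3] yaw_y 20.41 q6 -0.98 t 14.1
```

View pics/w10.png

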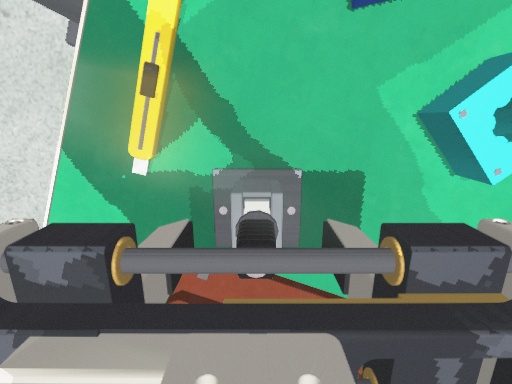

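Emit:
{"api": "arm_command", "payload": {"moves": [[0.1,0.05,0.05,0,0.1],[0.1,0.05,0.05,0,0.1],[0.1,0.05,0.05,0,0.1],[0.1,0.05,0.05,0,0.1],[0.1,0.05,0.05,0,0.1],[0.1,0.05,0.05,0,0.1],[0.1,0.05,0.05,0,0.1],[0.1,0.05,0.05,0,0.1],[0.1,0.05,0.05,0,0.1],[0.1,0.05,0.05,0,0.1]]}}

```text
time: 15.1
tool_pos: [475.2, -249.2, 231.4]
tcp_rot: [-2.188, 1.564, 2.881]
contact_force: [-3.4, -1.8, 3.6]
grip_width: 19.9
```

Emit:
{"api": "arm_command", "payload": {"moves": [[-0.3,0,0,0,0],[-0.6,0,0,0,0],[-0.9,0,0,0,0],[-1.2,0,0,0,0],[-1.5,0,0,0,0],[-1.8,0,0,0,0],[-2.4,0,0,0,0],[-3.2,0,0,0,0],[-5,0,0,0,0],[-7,0,0,0,0]]}}

```text
time: 16.1
tool_pos: [475.5, -249.2, 302.2]
tcp_rot: [-2.223, 1.563, 2.846]
contact_force: [1.1, -0.2, -0.6]
grip_width: 19.9
```

```bash
python3 - <<'E'
from h import *
o=bot.get_obs(); c=bot.capture("wrist"); cv2.imwrite("pics/w11.png",c["frame"]); s=bot.capture("side"); cv2.imwrite("pics/s11.png",crop(s["frame"],220,150,380,290,5))
print(o["grip_width"],o["contact_force"]);rel((475.2,-249.1,310),20.4)
t=bot.capture("top");cv2.imwrite("pics/t11.png",t["frame"])
E
```

```text
19.919881627874688 [ 1.10626084 -0.18753048 -0.62007451]
rel cm [-0.562 -0.084 -0.092] turn 0.02 | tcp [ 476.3 -249.7  304.4] yaw_y 20.42 q6 -0.98 t 16.2
```

View pics/s11.png

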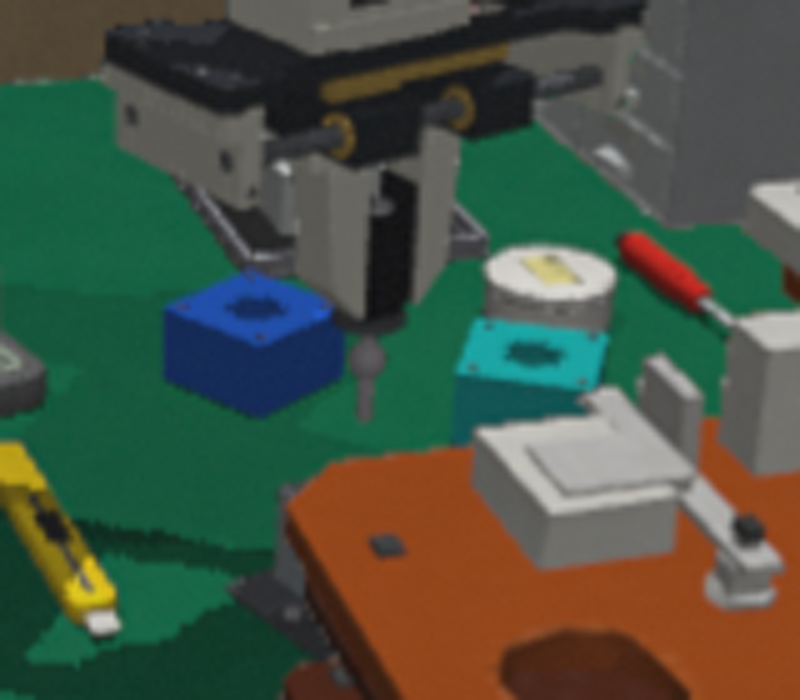

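View pics/t11.png

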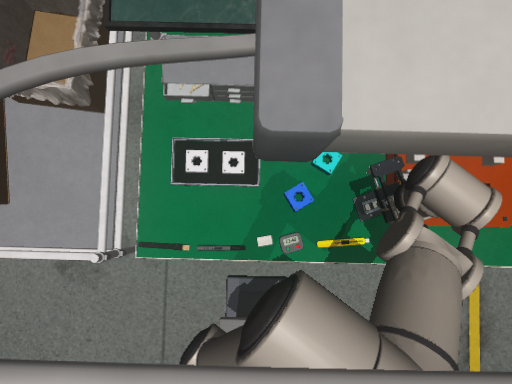

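```bash
python3 - <<'E'
from h import *
s=bot.capture("side"); f=s["frame"]
cv2.imwrite("pics/s11b.png",crop(f,270,200,320,240,12))
rel((475.2,-249.1,310),20.4)
print(proj(s,[(475.5,-249.4,302-226.4),(475.5,-249.4,302-226.4+24.5),(475.5,-249.4,302-226.4+40)]))
t=bot.capture("top"); cv2.imwrite("pics/t11b.png",crop(t["frame"],165,130,265,195,7))
E
```

```text
rel cm [-0.83  -0.035 -0.027] turn 0.01 | tcp [ 475.6 -249.2  301.7] yaw_y 20.41 q6 -0.98 t 16.3
[[291.7726777  235.75978753]
 [292.3290254  223.8857671 ]
 [292.68624206 216.23325258]]
```

View pics/s11b.png

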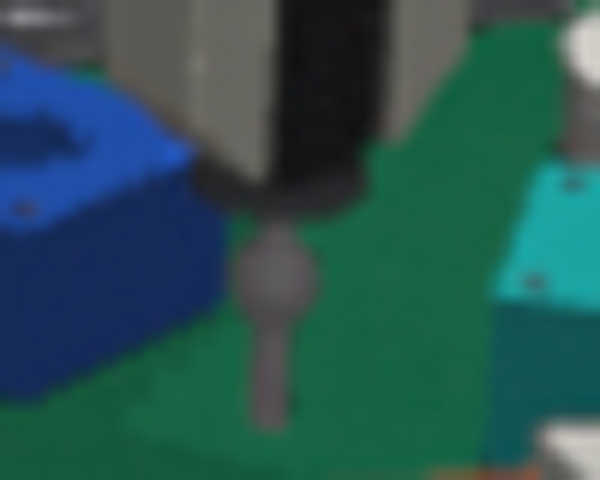

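View pics/t11b.png

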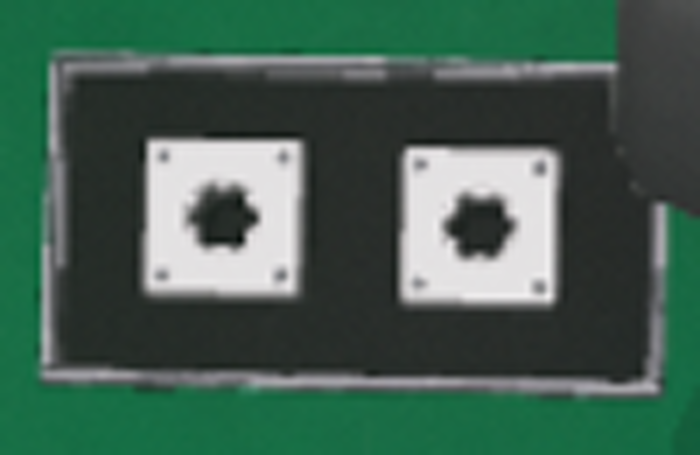

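```bash
python3 - <<'E'
from h import *
t=bot.capture("top")
def q(pts,s,x0,y0): return [(x0+(x+.5)/s-.5,y0+(y+.5)/s-.5) for x,y in pts]
for n,P in (("A",[(148,140),(303,140),(299,297),(143,293)]),("B",[(402,150),(557,150),(557,303),(401,302)])):
    G=onz(t,q(P,7,165,130),40); print(n,G.mean(0).round(1))
p,r=np.load("w8.npy"); o=dict(tool_pos=p,tcp_rot=r); c=bot.capture("wrist"); f=cv2.imread("pics/w8.png")
cv2.imwrite("pics/w8c.png",crop(f,120,150,300,230,4))
m=(f.min(2)>190).astype(np.uint8)
for n,(x0,y0,x1,y1) in (("A",(125,155,205,228)),("B",(215,155,300,228))):
    k=m[y0:y1,x0:x1]; cs,_=cv2.findContours(k,cv2.RETR_EXTERNAL,cv2.CHAIN_APPROX_NONE); g=max(cs,key=cv2.contourArea)
    print(n,cv2.minAreaRect(g)); b=cv2.boxPoints(cv2.minAreaRect(g))+[x0,y0]; print(b.round(1).tolist(),onz(c,b,40,o).mean(0).round(1))
print(onz(c,[(159.5,191),(258,193)],40,o))
E
```

```text
A [582.4 231.2  40. ]
B [581.5 130.7  40. ]
A ((32.417240142822266, 36.09310531616211), (59.54413604736328, 60.24879455566406), 86.633544921875)
[[125.6, 163.1], [185.7, 159.6], [189.2, 219.0], [129.1, 222.6]] [583.2 230.6  40. ]
B ((42.5, 38.0), (56.0, 59.0), 90.0)
[[228.0, 165.0], [287.0, 165.0], [287.0, 221.0], [228.0, 221.0]] [582.1 129.3  40. ]
[[584.24318023 228.37784642  40.        ]
 [582.89748435 128.77212867  40.        ]]
```

View pics/w8c.png

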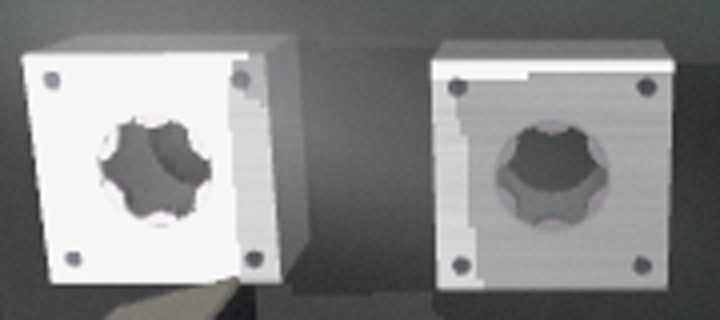

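```bash
python3 - <<'E'
from h import *
rel((585,180,320),20.4)
E
```

```text
rel cm [ -1.923  25.227 -36.402] turn 0.01 | tcp [ 475.4 -249.1  300.5] yaw_y 20.41 q6 -0.98 t 16.45
```

Emit:
{"api": "arm_command", "payload": {"moves": [[-1.9,2,-4,0,0],[-1.9,4.5,-8,0,0],[-1.9,7,-12,0,0],[-1.9,10,-16,0,0],[-1.9,13,-20,0,0],[-1.9,16,-24,0,0],[-1.9,19,-28,0,0],[-1.9,22,-32,0,0],[-1.9,25.2,-36.4,0,0],[-1.9,25.2,-36.4,0,0]]}}

```text
time: 17.45
tool_pos: [585.0, 185.1, 318.4]
tcp_rot: [-2.395, 1.561, 2.678]
contact_force: [1.0, -0.4, -0.8]
grip_width: 20.1
```

Emit:
{"api": "arm_command", "payload": {"moves": [[0,0,0,0,0],[0,0,0,0,0],[0,0,0,0,0]]}}

```text
time: 17.75
tool_pos: [584.9, 183.8, 318.1]
tcp_rot: [-2.311, 1.56, 2.761]
contact_force: [0.9, -0.2, -1.4]
grip_width: 19.8
```

```bash
python3 - <<'E'
from h import *
o=bot.get_obs(); c=bot.capture("wrist"); cv2.imwrite("pics/w12.png",c["frame"]); np.save("w12.npy",[o["tool_pos"],o["tcp_rot"]])
o2=bot.get_obs(); print(o["tool_pos"],o2["tool_pos"])
rel((585,180,320),20.4)
E
```

```text
[584.85435723 183.78655072 318.10069176] [584.93538363 183.694966   318.35441037]
rel cm [-0.166 -0.125  0.347] turn 0.2 | tcp [584.9 183.7 318.4] yaw_y 20.6 q6 -0.18 t 17.8
```

View pics/w12.png

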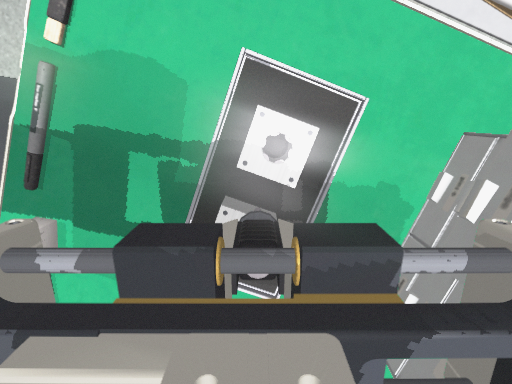

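```bash
cat >> h.py <<'E'
Mh=R.from_euler('xyz',[-2.188,1.564,2.881]).as_matrix()
tip_t=Mh.T@(np.array([475.2,-249.1,5])-np.array([475.2,-249.2,231.4])); ax_t=Mh.T@np.array([0,0,1.])
def tip(o=None):
    o=o or bot.get_obs(); M=R.from_euler('xyz',o["tcp_rot"]).as_matrix()
    return o["tool_pos"]+M@tip_t, M@ax_t
def reltip(target,o=None):
    o=o or bot.get_obs(); M=R.from_euler('xyz',o["tcp_rot"]).as_matrix()
    t,a=tip(o); d=M.T@(np.array(target,float)-t)/10
    print("tip",t.round(1),"ax",a.round(4),"rel cm",d.round(3),"F",o["contact_force"].round(1),"t",round(o["time"],2)); return d
E
python3 - <<'E'
from h import *
f=cv2.imread("pics/w12.png"); cv2.imwrite("pics/w12c.png",crop(f,225,95,335,225,5))
p,r=np.load("w12.npy"); o=dict(tool_pos=p,tcp_rot=r); print(tip(o),tip_t)
print(R.from_euler('xyz',r).as_matrix().round(4))
E
```

```text
(array([584.09595927, 184.39358497,  91.70275374]), array([ 0.00334836, -0.00223955,  0.99999189])) [226.39494641   1.28970131   0.79681167]
[[-0.0099  0.9359  0.3521]
 [ 0.004   0.3522 -0.9359]
 [-0.9999 -0.0079 -0.0072]]
```

View pics/w12c.png

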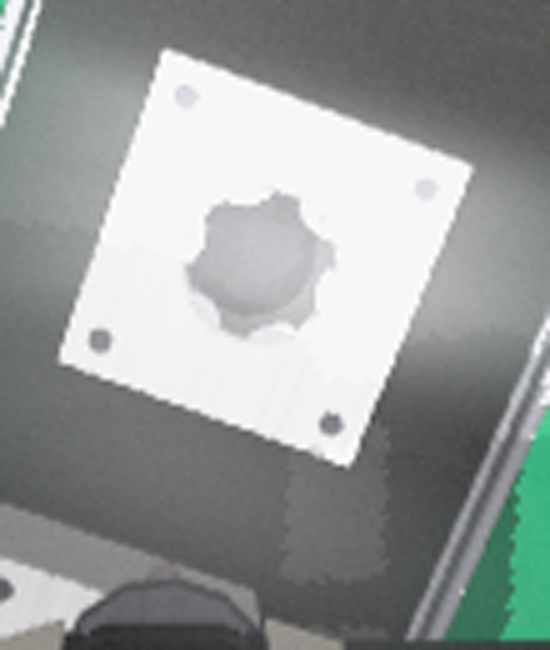

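```bash
python3 - <<'E'
from h import *
p,r=np.load("w12.npy"); o=dict(tool_pos=p,tcp_rot=r); c=bot.capture("wrist")
G=onz(c,[(225+(x+.5)/5-.5,95+(y+.5)/5-.5) for x,y in [(166,50),(473,166),(350,467),(60,360)]],40,o)
print(G.round(1),G.mean(0),[np.linalg.norm(G[i]-G[i-1]).round(1) for i in range(4)])
reltip((*G.mean(0)[:2],60))
E
```

```text
[[555.7 261.2  40. ]
 [615.3 262.   40. ]
 [616.  201.8  40. ]
 [556.6 201.7  40. ]] [585.92083615 231.67325973  40.        ] [np.float64(59.6), np.float64(59.6), np.float64(60.2), np.float64(59.4)]
tip [584.4 184.4  92.1] ax [ 0.0026 -0.0025  1.    ] rel cm [ 3.23   1.828 -4.351] F [ 0.6 -0.9 -0.6] t 17.85
```

Emit:
{"api": "arm_command", "payload": {"moves": [[1,0.6,-1.5,0,0],[2,1.3,-3,0,0],[3.8,1.83,-4.35,0,0],[4.2,1.83,-4.35,0,0],[4.2,1.83,-4.35,0,0],[4.2,1.83,-4.35,0,0]]}}

```text
time: 18.45
tool_pos: [586.5, 231.1, 276.5]
tcp_rot: [-2.326, 1.561, 2.746]
contact_force: [-0.2, -0.2, -0.3]
grip_width: 20.1
```

```bash
python3 - <<'E'
from h import *
o=bot.get_obs(); c=bot.capture("wrist"); cv2.imwrite("pics/w13.png",crop(c["frame"],180,150,340,250,5))
s=bot.capture("side"); cv2.imwrite("pics/s13.png",crop(s["frame"],230,140,330,220,8))
reltip((585.9,231.6,28))
print(proj(s,[(585.9,231.6,40),tip()[0]]))
E
```

```text
tip [586.4 231.4  50.9] ax [ 0.0014 -0.0027  1.    ] rel cm [ 2.291 -0.025 -0.015] F [ 0.3 -0.4 -0.5] t 18.55
[[273.59320911 168.66042374]
 [273.85888124 165.1288581 ]]
```

View pics/w13.png

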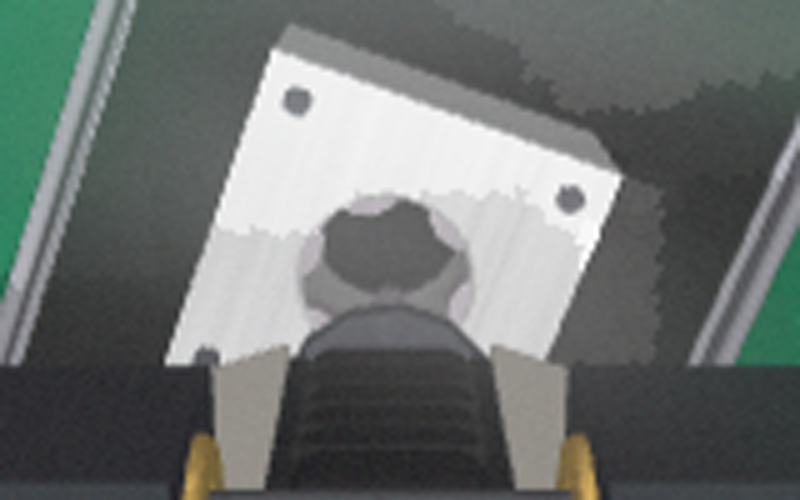

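View pics/s13.png

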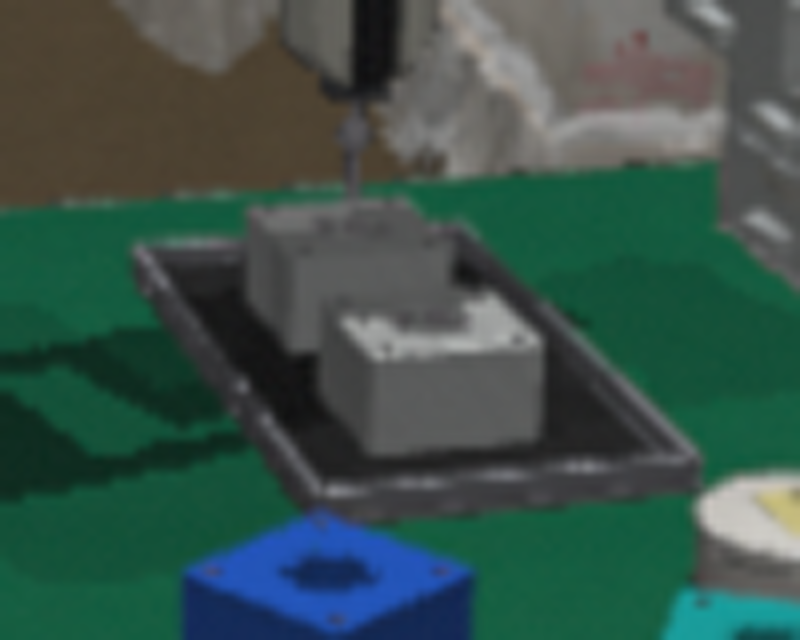

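Emit:
{"api": "arm_command", "payload": {"moves": [[0.6,0,0,0,0],[1.2,0,0,0,0],[1.8,0,0,0,0],[2.3,0,0,0,0],[2.3,0,0,0,0],[2.3,0,0,0,0]]}}

```text
time: 19.15
tool_pos: [586.5, 230.8, 254.0]
tcp_rot: [-2.396, 1.561, 2.675]
contact_force: [-0.2, 0.2, -0.6]
grip_width: 19.9
```

```bash
cat >> h.py <<'E'
def ring(cx,cy,z,r,n=12,a0=0):
    d0=reltip((cx,cy,z)); o=bot.get_obs(); M=R.from_euler('xyz',o["tcp_rot"]).as_matrix()
    t,_=tip(o); out=[]
    for k in range(n):
        a=np.radians(a0+360*k/n); d=M.T@(np.array([cx+r*np.cos(a),cy+r*np.sin(a),z])-t)/10
        out.append([round(a0+360*k/n)]+d.round(2).tolist())
    print(out)
E
python3 - <<'E'
from h import *
ring(585.9,231.6,28.5,11.3,12)
E
```

```text
tip [586.1 231.5  27.6] ax [ 0.0019 -0.0025  1.    ] rel cm [-0.086 -0.013 -0.014] F [-0.2  0.2 -0.6] t 19.15
[[0, -0.1, 1.04, 0.38], [30, -0.09, 1.1, -0.2], [60, -0.09, 0.86, -0.73], [90, -0.08, 0.38, -1.07], [120, -0.08, -0.2, -1.13], [150, -0.07, -0.73, -0.89], [180, -0.08, -1.07, -0.41], [210, -0.08, -1.13, 0.17], [240, -0.09, -0.89, 0.7], [270, -0.09, -0.41, 1.04], [300, -0.09, 0.17, 1.1], [330, -0.1, 0.7, 0.86]]
```

Emit:
{"api": "arm_command", "payload": {"moves": [[-0.1,0.5,0.2,0,0],[-0.1,1.04,0.38,0,0],[-0.1,1.04,0.38,0,0],[-0.09,1.1,-0.2,0,0],[-0.09,1.1,-0.2,0,0],[-0.09,0.86,-0.73,0,0],[-0.09,0.86,-0.73,0,0],[-0.08,0.38,-1.07,0,0],[-0.08,0.38,-1.07,0,0],[-0.08,0.38,-1.07,0,0]]}}

```text
time: 20.15
tool_pos: [586.1, 242.3, 255.0]
tcp_rot: [-2.402, 1.561, 2.67]
contact_force: [-0.7, -0.7, -0.4]
grip_width: 19.4
```

```bash
python3 - <<'E'
from h import *
ring(585.9,231.6,28.5,11.3,12)
E
```

```text
tip [585.6 243.   28.6] ax [ 0.0021 -0.0027  1.    ] rel cm [ 0.004 -0.372  1.077] F [-0.7 -0.7 -0.4] t 20.15
[[0, -0.01, 0.69, 1.47], [30, -0.0, 0.74, 0.89], [60, 0.0, 0.5, 0.36], [90, 0.01, 0.03, 0.02], [120, 0.01, -0.56, -0.04], [150, 0.01, -1.09, 0.2], [180, 0.01, -1.43, 0.68], [210, 0.01, -1.49, 1.26], [240, 0.0, -1.24, 1.79], [270, -0.0, -0.77, 2.14], [300, -0.01, -0.19, 2.19], [330, -0.01, 0.35, 1.95]]
```

Emit:
{"api": "arm_command", "payload": {"moves": [[0.01,-0.56,-0.04,0,0],[0.01,-0.56,-0.04,0,0],[0.01,-1.09,0.2,0,0],[0.01,-1.09,0.2,0,0],[0.01,-1.43,0.68,0,0],[0.01,-1.43,0.68,0,0],[0.01,-1.49,1.26,0,0],[0.01,-1.49,1.26,0,0],[0,-1.24,1.79,0,0],[0,-1.24,1.79,0,0]]}}

```text
time: 21.15
tool_pos: [581.1, 220.8, 254.8]
tcp_rot: [-2.382, 1.561, 2.69]
contact_force: [1.4, 1.0, -0.8]
grip_width: 19.7
```

```bash
python3 - <<'E'
from h import *
ring(585.9,231.6,28.5,11.3,12)
E
```

```text
tip [580.5 221.5  28.4] ax [ 0.0025 -0.0026  1.    ] rel cm [-0.013  0.858 -0.76 ] F [ 1.4  1.  -0.8] t 21.15
[[0, -0.02, 1.92, -0.36], [30, -0.02, 1.97, -0.95], [60, -0.01, 1.73, -1.48], [90, -0.01, 1.25, -1.82], [120, -0.0, 0.67, -1.87], [150, -0.0, 0.14, -1.63], [180, -0.0, -0.2, -1.16], [210, -0.01, -0.26, -0.57], [240, -0.01, -0.02, -0.04], [270, -0.02, 0.46, 0.3], [300, -0.02, 1.04, 0.35], [330, -0.02, 1.58, 0.11]]
```

Continue round past 0 and on to 60.

Emit:
{"api": "arm_command", "payload": {"moves": [[-0.02,0.46,0.3,0,0],[-0.02,0.46,0.3,0,0],[-0.02,1.04,0.35,0,0],[-0.02,1.04,0.35,0,0],[-0.02,1.58,0.11,0,0],[-0.02,1.58,0.11,0,0],[-0.02,1.92,-0.36,0,0],[-0.02,1.92,-0.36,0,0],[-0.02,1.97,-0.95,0,0],[-0.02,1.97,-0.95,0,0]]}}

```text
time: 22.15
tool_pos: [595.9, 237.1, 254.9]
tcp_rot: [-2.369, 1.561, 2.703]
contact_force: [-1.7, -0.6, -0.4]
grip_width: 19.9
```

```bash
python3 - <<'E'
from h import *
ring(585.9,231.6,28.5,11.8,12)
E
```

```text
tip [595.4 237.8  28.5] ax [ 0.0026 -0.0026  1.    ] rel cm [ 0.01  -1.104  0.248] F [-1.7 -0.6 -0.4] t 22.15
[[0, -0.0, 0.0, 0.66], [30, 0.0, 0.06, 0.06], [60, 0.01, -0.19, -0.5], [90, 0.01, -0.69, -0.86], [120, 0.02, -1.3, -0.92], [150, 0.02, -1.85, -0.66], [180, 0.02, -2.21, -0.17], [210, 0.02, -2.27, 0.44], [240, 0.01, -2.02, 1.0], [270, 0.0, -1.52, 1.35], [300, -0.0, -0.91, 1.41], [330, -0.0, -0.35, 1.16]]
```

Emit:
{"api": "arm_command", "payload": {"moves": [[0,0.06,0.06,0,0],[0.01,-0.19,-0.5,0,0],[0.01,-0.19,-0.5,0,0],[0.01,-0.69,-0.86,0,0],[0.01,-0.69,-0.86,0,0],[0.02,-1.3,-0.92,0,0],[0.02,-1.3,-0.92,0,0],[0.02,-1.85,-0.66,0,0],[0.02,-1.85,-0.66,0,0],[0.02,-2.21,-0.17,0,0]]}}

```text
time: 23.15
tool_pos: [574.7, 231.2, 255.0]
tcp_rot: [-2.486, 1.561, 2.586]
contact_force: [2.7, 1.7, -0.7]
grip_width: 19.8
```

```bash
python3 - <<'E'
from h import *
ring(585.9,231.6,28.5,11.8,12)
E
```

```text
tip [574.3 232.1  28.6] ax [ 0.0017 -0.0034  1.    ] rel cm [0.004 1.068 0.453] F [ 2.7  1.7 -0.7] t 23.15
[[0, -0.01, 2.17, 0.87], [30, -0.0, 2.23, 0.26], [60, 0.0, 1.98, -0.3], [90, 0.01, 1.48, -0.65], [120, 0.01, 0.88, -0.71], [150, 0.02, 0.32, -0.46], [180, 0.01, -0.04, 0.04], [210, 0.01, -0.1, 0.65], [240, 0.0, 0.16, 1.2], [270, -0.0, 0.65, 1.56], [300, -0.01, 1.26, 1.62], [330, -0.01, 1.82, 1.36]]
```

Emit:
{"api": "arm_command", "payload": {"moves": [[0.01,-0.04,0.04,0,0],[0.01,-0.1,0.65,0,0],[0.01,-0.1,0.65,0,0],[0,0.16,1.2,0,0],[0,0.16,1.2,0,0],[0,0.65,1.56,0,0],[0,0.65,1.56,0,0],[-0.01,1.26,1.62,0,0],[-0.01,1.26,1.62,0,0],[-0.01,1.82,1.36,0,0]]}}

```text
time: 24.15
tool_pos: [596.4, 224.7, 254.8]
tcp_rot: [-2.362, 1.56, 2.71]
contact_force: [-4.8, -1.0, 0.0]
grip_width: 19.7
```

```bash
python3 - <<'E'
from h import *
ring(585.9,231.6,28.5,11.8,12)
E
```

```text
tip [595.8 225.4  28.4] ax [ 0.0029 -0.0026  1.    ] rel cm [-0.001 -0.704 -0.932] F [-4.8 -1.   0. ] t 24.15
[[0, -0.01, 0.4, -0.52], [30, -0.01, 0.46, -1.13], [60, -0.0, 0.21, -1.68], [90, 0.0, -0.29, -2.04], [120, 0.01, -0.9, -2.1], [150, 0.01, -1.45, -1.84], [180, 0.01, -1.81, -1.35], [210, 0.01, -1.87, -0.74], [240, 0.0, -1.62, -0.18], [270, -0.01, -1.12, 0.17], [300, -0.01, -0.51, 0.23], [330, -0.01, 0.04, -0.02]]
```

Emit:
{"api": "arm_command", "payload": {"moves": [[-0.01,0.4,-0.52,0,0],[-0.01,0.4,-0.52,0,0],[-0.01,0.46,-1.13,0,0],[-0.01,0.46,-1.13,0,0],[0,-0.7,-0.93,0,0],[0,-0.7,-0.93,0,0],[-3,-0.7,-0.93,0,0],[-6.2,-0.7,-0.93,0,0],[-6.2,-2.5,3.4,0,0],[-6.2,-2.5,3.4,0,0]]}}

```text
time: 25.15
tool_pos: [586.3, 180.5, 318.2]
tcp_rot: [-2.389, 1.564, 2.68]
contact_force: [0.3, -0.1, -0.6]
grip_width: 19.9
```

Emit:
{"api": "arm_command", "payload": {"moves": [[0,0,0,0,0],[0,0,0,0,0],[0,0,0,0,0]]}}

```text
time: 25.45
tool_pos: [586.4, 181.1, 318.0]
tcp_rot: [-2.413, 1.564, 2.656]
contact_force: [-0.1, -0.1, -1.3]
grip_width: 19.7
```

```bash
python3 - <<'E'
from h import *
o=bot.get_obs(); c=bot.capture("wrist"); f=c["frame"];cv2.imwrite("pics/w14.png",f); np.save("w14.npy",[o["tool_pos"],o["tcp_rot"]])
cv2.imwrite("pics/w14c.png",crop(f,225,95,335,225,5)); reltip((586,131,60))
E
```

```text
tip [586.3 181.6  91.5] ax [ 1.0e-04 -1.6e-03  1.0e+00] rel cm [ 3.134 -1.781  4.752] F [-0.5  0.6 -0.8] t 25.5
```

View pics/w14c.png

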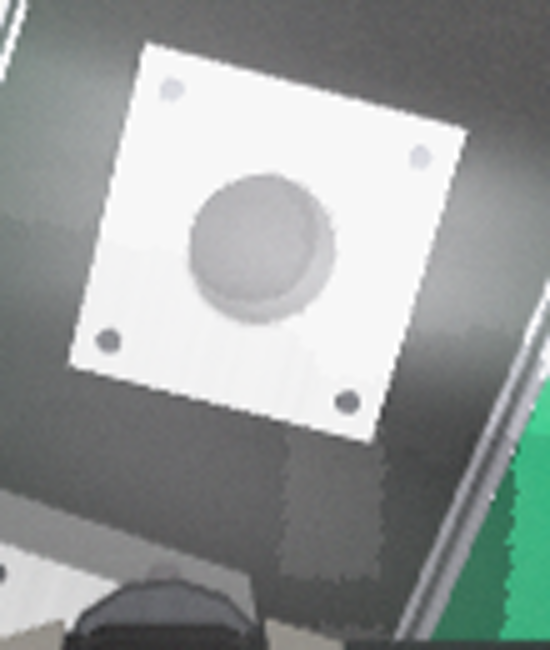

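Emit:
{"api": "arm_command", "payload": {"moves": [[0,-1.4,3.8,0,0],[0,-2.6,7,0,0],[0,-3.4,9.1,0,0],[0,-3.4,9.1,0,0],[0,-3.4,9.1,0,0],[0,-3.4,9.1,0,0],[0,-3.4,9.1,0,0]]}}

```text
time: 26.2
tool_pos: [586.2, 85.3, 317.5]
tcp_rot: [-2.411, 1.563, 2.66]
contact_force: [1.1, -0.3, -0.9]
grip_width: 20.0
```

```bash
python3 - <<'E'
from h import *
o=bot.get_obs(); c=bot.capture("wrist"); f=c["frame"];cv2.imwrite("pics/w15.png",f); np.save("w15.npy",[o["tool_pos"],o["tcp_rot"]])
cv2.imwrite("pics/w15c.png",crop(f,225,95,335,225,5)); reltip((586,131,60))
E
```

```text
tip [586.2  85.7  91.1] ax [ 1.0e-04 -1.7e-03  1.0e+00] rel cm [ 3.129  1.594 -4.233] F [-0.3 -0.5 -0.4] t 26.25
```

View pics/w15c.png

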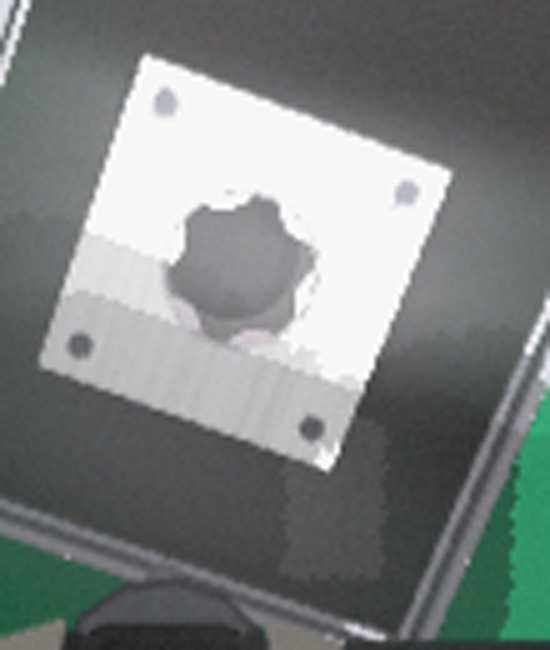

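```bash
python3 - <<'E'
from h import *
p,r=np.load("w15.npy"); o=dict(tool_pos=p,tcp_rot=r); c=bot.capture("wrist")
G=onz(c,[(225+(x+.5)/5-.5,95+(y+.5)/5-.5) for x,y in [(147,55),(453,172),(330,471),(40,365)]],40,o)
print(G.round(1),G.mean(0))
m=G.mean(0); reltip((m[0],m[1],48));reltip((m[0],m[1],28))
E
```

```text
[[555.2 160.6  40. ]
 [614.5 161.   40. ]
 [614.9 101.1  40. ]
 [555.7 101.   40. ]] [585.04853009 130.91530991  40.        ]
tip [586.2  85.5  91.1] ax [ 2.0e-04 -1.7e-03  1.0e+00] rel cm [ 4.329  1.512 -4.272] F [ 0.  -0.4 -1.3] t 26.3
tip [586.2  85.5  91.1] ax [ 2.0e-04 -1.7e-03  1.0e+00] rel cm [ 6.329  1.522 -4.261] F [ 0.  -0.4 -1.3] t 26.3
```

Emit:
{"api": "arm_command", "payload": {"moves": [[1,0.6,-1.5,0,0],[2,1.2,-3,0,0],[3.5,1.51,-4.27,0,0],[4.2,1.51,-4.27,0,0],[4.2,1.51,-4.27,0,0],[4.2,1.51,-4.27,0,0]]}}

```text
time: 26.9
tool_pos: [585.2, 130.4, 275.6]
tcp_rot: [-2.367, 1.563, 2.704]
contact_force: [-0.2, 0.6, -0.3]
grip_width: 19.6
```

```bash
python3 - <<'E'
from h import *
reltip((585,130.9,28.5))
E
```

```text
tip [585.1 130.8  49.2] ax [ 3.0e-04 -1.5e-03  1.0e+00] rel cm [ 2.072e+00 -0.000e+00  1.000e-03] F [-0.2  0.6 -0.3] t 26.9
```

Emit:
{"api": "arm_command", "payload": {"moves": [[0.6,0,0,0,0],[1.2,0,0,0,0],[1.8,0,0,0,0],[2.1,0,0,0,0],[2.1,0,0,0,0],[2.1,0,0,0,0]]}}

```text
time: 27.5
tool_pos: [585.1, 130.4, 254.6]
tcp_rot: [-2.361, 1.563, 2.711]
contact_force: [0.1, -0.2, -0.8]
grip_width: 20.2
```

```bash
python3 - <<'E'
from h import *
ring(585,130.9,28.5,11.7,12)
E
```

```text
tip [585.  130.9  28.2] ax [ 4.0e-04 -1.5e-03  1.0e+00] rel cm [-0.031 -0.001 -0.003] F [ 0.1 -0.2 -0.8] t 27.5
[[0, -0.04, 1.09, 0.41], [30, -0.04, 1.15, -0.2], [60, -0.03, 0.9, -0.75], [90, -0.03, 0.41, -1.1], [120, -0.02, -0.19, -1.16], [150, -0.02, -0.74, -0.91], [180, -0.02, -1.1, -0.41], [210, -0.03, -1.16, 0.19], [240, -0.03, -0.9, 0.74], [270, -0.03, -0.41, 1.09], [300, -0.04, 0.19, 1.15], [330, -0.04, 0.74, 0.9]]
```

Emit:
{"api": "arm_command", "payload": {"moves": [[-0.04,0.5,0.2,0,0],[-0.04,1.09,0.41,0,0],[-0.04,1.09,0.41,0,0],[-0.04,1.15,-0.2,0,0],[-0.04,1.15,-0.2,0,0],[-0.03,0.9,-0.75,0,0],[-0.03,0.9,-0.75,0,0],[-0.03,0.41,-1.1,0,0],[-0.03,0.41,-1.1,0,0],[-0.03,-0.19,-1.16,0,0]]}}

```text
time: 28.5
tool_pos: [579.6, 140.8, 255.3]
tcp_rot: [-2.576, 1.565, 2.495]
contact_force: [3.7, -1.8, -0.7]
grip_width: 19.9
```

```bash
python3 - <<'E'
from h import *
ring(585,130.9,28.5,11.7,12)
E
```

```text
tip [579.9 141.3  28.9] ax [-0.0016 -0.002   1.    ] rel cm [0.032 0.108 1.156] F [ 3.7 -1.8 -0.7] t 28.5
[[0, 0.03, 1.2, 1.57], [30, 0.03, 1.26, 0.96], [60, 0.03, 1.01, 0.41], [90, 0.04, 0.52, 0.06], [120, 0.04, -0.08, 0.0], [150, 0.04, -0.64, 0.25], [180, 0.04, -0.99, 0.75], [210, 0.03, -1.05, 1.35], [240, 0.03, -0.8, 1.9], [270, 0.03, -0.3, 2.25], [300, 0.03, 0.3, 2.31], [330, 0.02, 0.85, 2.06]]
```

Emit:
{"api": "arm_command", "payload": {"moves": [[0.04,-0.08,0,0,0],[0.04,-0.64,0.25,0,0],[0.04,-0.64,0.25,0,0],[0.04,-0.99,0.75,0,0],[0.04,-0.99,0.75,0,0],[0.03,-1.05,1.35,0,0],[0.03,-1.05,1.35,0,0],[0.03,-0.8,1.9,0,0],[0.03,-0.8,1.9,0,0],[0.03,-0.3,2.25,0,0]]}}

```text
time: 29.5
tool_pos: [584.4, 118.6, 254.6]
tcp_rot: [-2.392, 1.563, 2.679]
contact_force: [-2.5, 3.1, -0.7]
grip_width: 20.0
```

```bash
python3 - <<'E'
from h import *
ring(585,130.9,28.5,11.7,12)
E
```

```text
tip [584.3 119.   28.2] ax [ 1.0e-04 -1.6e-03  1.0e+00] rel cm [-0.025  0.48  -1.088] F [-2.5  3.1 -0.7] t 29.5
[[0, -0.03, 1.58, -0.68], [30, -0.03, 1.63, -1.28], [60, -0.03, 1.38, -1.83], [90, -0.02, 0.89, -2.18], [120, -0.02, 0.29, -2.24], [150, -0.02, -0.26, -1.99], [180, -0.02, -0.62, -1.5], [210, -0.02, -0.67, -0.9], [240, -0.02, -0.42, -0.34], [270, -0.03, 0.07, 0.01], [300, -0.03, 0.67, 0.07], [330, -0.03, 1.22, -0.18]]
```

Emit:
{"api": "arm_command", "payload": {"moves": [[-0.03,0.07,0.01,0,0],[-0.03,0.67,0.07,0,0],[-0.03,0.67,0.07,0,0],[-0.03,1.22,-0.18,0,0],[-0.03,1.22,-0.18,0,0],[-0.03,1.58,-0.68,0,0],[-0.03,1.58,-0.68,0,0],[-0.03,1.63,-1.28,0,0],[-0.03,1.63,-1.28,0,0],[-0.03,1.38,-1.83,0,0]]}}

```text
time: 30.5
tool_pos: [591.2, 140.4, 255.2]
tcp_rot: [-2.505, 1.565, 2.566]
contact_force: [1.0, -4.8, -1.6]
grip_width: 20.0
```

```bash
python3 - <<'E'
from h import *
ring(585,130.9,28.5,11.9,12)
E
```

```text
tip [591.6 140.8  28.8] ax [-0.0016 -0.0015  1.    ] rel cm [ 0.025 -0.966  0.7  ] F [ 1.  -4.8 -1.6] t 30.5
[[0, 0.02, 0.15, 1.12], [30, 0.02, 0.21, 0.5], [60, 0.03, -0.05, -0.06], [90, 0.03, -0.55, -0.41], [120, 0.03, -1.16, -0.47], [150, 0.03, -1.72, -0.22], [180, 0.03, -2.08, 0.28], [210, 0.03, -2.14, 0.89], [240, 0.02, -1.89, 1.46], [270, 0.02, -1.38, 1.81], [300, 0.02, -0.77, 1.87], [330, 0.02, -0.21, 1.62]]
```

Emit:
{"api": "arm_command", "payload": {"moves": [[0.03,-0.05,-0.06,0,0],[0.03,-0.55,-0.41,0,0],[0.03,-0.55,-0.41,0,0],[0.03,-1.16,-0.47,0,0],[0.03,-1.16,-0.47,0,0],[0.03,-1.72,-0.22,0,0],[0.03,-1.72,-0.22,0,0],[0.03,-2.08,0.28,0,0],[0.03,-2.14,0.89,0,0],[0.02,-1.89,1.46,0,0]]}}

```text
time: 31.5
tool_pos: [578.5, 119.8, 254.9]
tcp_rot: [-2.489, 1.564, 2.582]
contact_force: [-0.2, 2.9, -0.1]
grip_width: 19.8
```

```bash
python3 - <<'E'
from h import *
ring(585,130.9,28.5,11.9,12); reltip((586,131,92)); reltip((586,84,92))
E
```

```text
tip [578.6 120.4  28.5] ax [-5.0e-04 -2.1e-03  1.0e+00] rel cm [-0.001  0.97  -0.76 ] F [-0.2  2.9 -0.1] t 31.5
[[0, -0.01, 2.08, -0.34], [30, -0.0, 2.14, -0.96], [60, -0.0, 1.89, -1.52], [90, 0.0, 1.39, -1.87], [120, 0.01, 0.77, -1.93], [150, 0.01, 0.21, -1.68], [180, 0.01, -0.14, -1.18], [210, 0.0, -0.2, -0.56], [240, -0.0, 0.05, -0.0], [270, -0.01, 0.55, 0.35], [300, -0.01, 1.17, 0.41], [330, -0.01, 1.73, 0.16]]
tip [578.6 120.4  28.5] ax [-5.0e-04 -2.1e-03  1.0e+00] rel cm [-6.351  1.04  -0.77 ] F [-0.2  2.9 -0.1] t 31.5
tip [578.6 120.4  28.5] ax [-5.0e-04 -2.1e-03  1.0e+00] rel cm [-6.369 -0.61   3.631] F [-0.2  2.9 -0.1] t 31.5
```

Emit:
{"api": "arm_command", "payload": {"moves": [[0,0.97,-0.76,0,0],[0,0.97,-0.76,0,0],[-3,0.97,-0.76,0,0],[-6.4,0.97,-0.76,0,0],[-6.4,-0.6,3.63,0,0],[-6.4,-0.6,3.63,0,0],[-6.4,-0.6,3.63,0,0],[-6.4,-0.6,3.63,0,0],[-6.4,-0.6,3.63,0,0]]}}

```text
time: 32.4
tool_pos: [585.9, 84.3, 318.2]
tcp_rot: [-2.431, 1.563, 2.641]
contact_force: [-0.5, 1.1, -1.1]
grip_width: 19.9
```

```bash
python3 - <<'E'
from h import *
o=bot.get_obs(); c=bot.capture("wrist"); f=c["frame"];cv2.imwrite("pics/w16.png",f)
cv2.imwrite("pics/w16c.png",crop(f,225,95,335,225,5)); rel((475.2,-249.2,310),20.4)
g=cv2.imread("pics/w14.png")
for im,(x0,y0,x1,y1) in ((g,(255,120,300,170)),(f,(250,120,300,172))):
    k=cv2.cvtColor(im,cv2.COLOR_BGR2GRAY)[y0:y1,x0:x1]; b=(k<215).astype(np.uint8)
    cs,_=cv2.findContours(b,cv2.RETR_EXTERNAL,cv2.CHAIN_APPROX_NONE); q=max(cs,key=cv2.contourArea); print(cv2.fitEllipse(q),cv2.contourArea(q)/cv2.contourArea(cv2.convexHull(q)))
t=bot.capture("top"); cv2.imwrite("pics/t16.png",crop(t["frame"],140,100,300,260,4))
E
```

```text
rel cm [  0.773 -22.093  27.325] turn 0.21 | tcp [585.9  84.3 318.3] yaw_y 20.61 q6 -0.35 t 32.45
((21.75096321105957, 24.441699981689453), (28.009138107299805, 29.36273956298828), 29.93706512451172) 0.9787234042553191
((21.161359786987305, 35.56853485107422), (39.691436767578125, 42.68074417114258), 46.95112228393555) 0.8212180746561886
```

View pics/w16c.png

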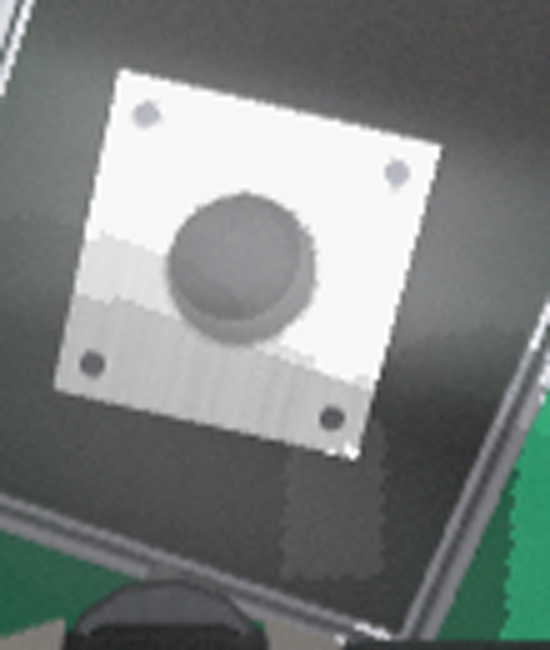

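View pics/t16.png

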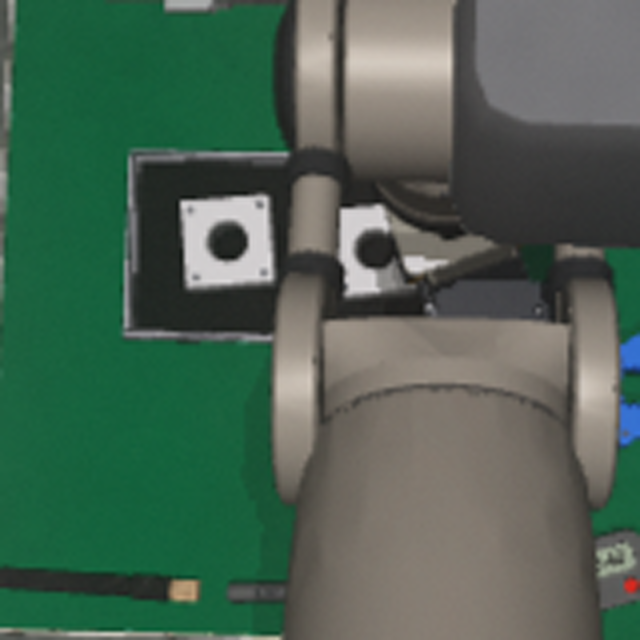

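```bash
python3 - <<'E'
from h import *
reltip((475.2,-249.1,80)); rel((475,-249,310),20.4)
E
```

```text
tip [585.9  84.8  91.9] ax [ 2.0e-04 -2.1e-03  1.0e+00] rel cm [  1.141 -22.104  27.368] F [ 0.8 -0.6 -0.1] t 32.5
rel cm [  0.781 -22.105  27.293] turn 0.21 | tcp [585.9  84.2 318.3] yaw_y 20.61 q6 -0.35 t 32.5
```

Emit:
{"api": "arm_command", "payload": {"moves": [[0,-2.8,3.4,0.2,0],[0,-5.6,6.8,0.2,0],[0,-8.4,10.2,0.2,0],[0,-11.2,13.6,0.2,0],[0,-14,17,0.2,0],[0.3,-16.8,20.4,0.2,0],[0.5,-19.5,24,0.2,0],[0.8,-22.1,27.3,0.2,0],[0.8,-22.1,27.3,0.2,0],[0.8,-22.1,27.3,0.2,0]]}}

```text
time: 33.5
tool_pos: [474.9, -249.4, 309.5]
tcp_rot: [-2.489, 1.562, 2.578]
contact_force: [-0.4, 0.3, -0.8]
grip_width: 20.0
```

Emit:
{"api": "arm_command", "payload": {"moves": [[0,0,0,0,0],[0,0,0,0,0],[0,0,0,0,0]]}}

```text
time: 33.8
tool_pos: [475.4, -248.3, 309.6]
tcp_rot: [-2.503, 1.562, 2.566]
contact_force: [-0.1, 0.6, -0.9]
grip_width: 20.0
```

```bash
python3 - <<'E'
from h import *
o=bot.get_obs(); s=bot.capture("side"); cv2.imwrite("pics/s17.png",crop(s["frame"],260,190,330,290,6)); c=bot.capture("wrist");cv2.imwrite("pics/w17.png",c["frame"])
print(proj(s,[tip(o)[0],(475.2,-249.1,45)]))
reltip((475.2,-249.1,55)); rel((475,-249,310),20.4)
E
```

```text
[[291.50369565 231.66383076]
 [290.88997754 250.15938804]]
tip [ 475.1 -247.9   83.2] ax [ 5.0e-04 -2.8e-03  1.0e+00] rel cm [ 2.824 -0.019  0.131] F [ 0.2 -0.1 -0.7] t 33.9
rel cm [-0.036 -0.033  0.024] turn -0.02 | tcp [ 475.2 -248.7  309.6] yaw_y 20.38 q6 -0.98 t 33.9
```

View pics/s17.png

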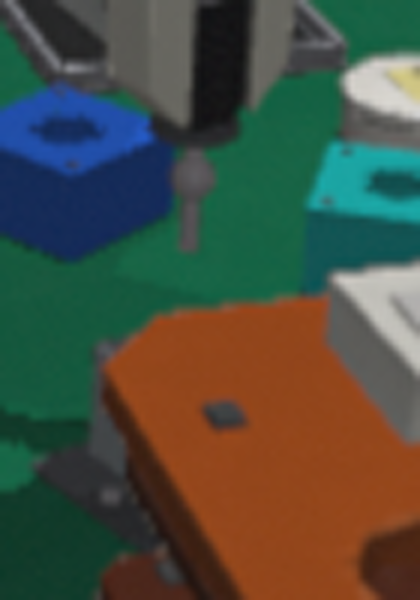

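View pics/w17.png

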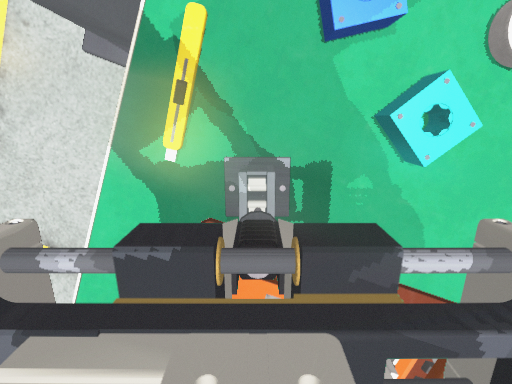

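Emit:
{"api": "arm_command", "payload": {"moves": [[1,0,0.13,0,0],[2,0,0.13,0,0],[3,0,0.13,0,0],[3,0,0.13,0,0],[3,0,0.13,0,0],[3,0,0.13,0,0]]}}

```text
time: 34.5
tool_pos: [475.6, -249.9, 279.8]
tcp_rot: [-2.487, 1.563, 2.581]
contact_force: [-0.4, -0.7, -0.7]
grip_width: 19.7
```

```bash
python3 - <<'E'
from h import *
reltip((475.2,-249.1,38));reltip((475.2,-249.1,5))
E
```

```text
tip [ 475.6 -249.2   53.4] ax [ 1.0e-04 -2.4e-03  1.0e+00] rel cm [ 1.543 -0.021 -0.016] F [-0.4 -0.7 -0.7] t 34.5
tip [ 475.6 -249.2   53.4] ax [ 1.0e-04 -2.4e-03  1.0e+00] rel cm [ 4.843 -0.005  0.005] F [-0.4 -0.7 -0.7] t 34.5
```

Emit:
{"api": "arm_command", "payload": {"moves": [[0.8,0,0,0,0],[1.6,-0.01,0,0,0],[2.2,-0.01,0,0,0],[2.6,-0.01,0,0,0],[2.8,-0.01,0,0,0],[2.8,-0.01,0,0,0]]}}

```text
time: 35.1
tool_pos: [475.3, -249.8, 251.5]
tcp_rot: [-2.498, 1.562, 2.57]
contact_force: [-0.4, 0.5, -1.8]
grip_width: 19.7
```

```bash
python3 - <<'E'
from h import *
reltip((475.2,-249.1,5))
E
```

```text
tip [ 475.1 -249.    25.1] ax [ 6.0e-04 -2.8e-03  1.0e+00] rel cm [2.006 0.014 0.022] F [-0.4  0.5 -1.8] t 35.1
```

Emit:
{"api": "arm_command", "payload": {"moves": [[0.4,0.01,0.01,0,0],[0.8,0.01,0.01,0,0],[1.1,0.01,0.01,0,0],[1.4,0.01,0.01,0,0],[1.6,0.01,0.01,0,0],[1.8,0.01,0.02,0,0],[2,0.01,0.02,0,0],[2.05,0.01,0.02,0,0],[2.05,0.01,0.02,0,0]]}}

```text
time: 36.0
tool_pos: [475.3, -249.8, 231.2]
tcp_rot: [-2.51, 1.562, 2.558]
contact_force: [-1.7, 1.5, 6.2]
grip_width: 19.7
```

```bash
python3 - <<'E'
from h import *
reltip((475.2,-249.1,5)); o=bot.get_obs(); print(o["moment"],o["grip_width"])
s=bot.capture("side"); cv2.imwrite("pics/s18.png",crop(s["frame"],260,190,330,290,6))
E
```

```text
tip [ 475.2 -249.1    4.8] ax [ 4.0e-04 -2.8e-03  1.0e+00] rel cm [-0.015 -0.003  0.002] F [-1.7  1.5  6.2] t 36.0
[ 0.34634342 -0.13527006 -0.03103534] 19.700334246385307
```

View pics/s18.png

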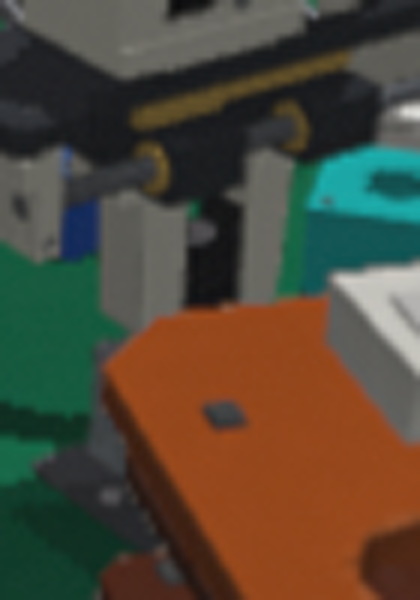

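Emit:
{"api": "arm_command", "payload": {"moves": [[0.1,0,0,0,0],[0.15,0,0,0,0],[0.15,0,0,0,0]]}}

```text
time: 36.35
tool_pos: [475.2, -249.7, 231.2]
tcp_rot: [-2.501, 1.563, 2.567]
contact_force: [-4.0, 2.4, 15.7]
grip_width: 19.7
```

Emit:
{"api": "arm_command", "payload": {"moves": [[0,0,0,0,0.6],[0,0,0,0,0.6],[0,0,0,0,0.6],[0,0,0,0,0.7],[0,0,0,0,0.7],[-4,0,0,0,0.7],[-8,0,0,0,0.7],[-9.3,0,0,0,1],[-9.3,0,0,0,1],[-9.3,0,0,0,1]]}}

```text
time: 37.35
tool_pos: [475.6, -249.9, 323.5]
tcp_rot: [-2.503, 1.562, 2.565]
contact_force: [-0.5, -0.2, -0.4]
grip_width: 83.9
```

```bash
python3 - <<'E'
from h import *
o=bot.get_obs(); c=bot.capture("wrist"); f=c["frame"];cv2.imwrite("pics/w19.png",f)
print(o["tool_pos"],proj(c,[(475.2,-249.1,91),(475.2,-249.1,101)],o))
cv2.imwrite("pics/w19c.png",crop(f,205,140,305,240,5))
rel((440,-100,350),20.4)
E
```

```text
[ 475.57466321 -249.94765074  323.46069827] [[256.62929121 207.33557741]
 [256.53928994 211.32501945]]
rel cm [ -2.602   1.878 -15.308] turn -0.03 | tcp [ 475.5 -249.9  322.9] yaw_y 20.37 q6 -0.98 t 37.4
```

View pics/w19c.png

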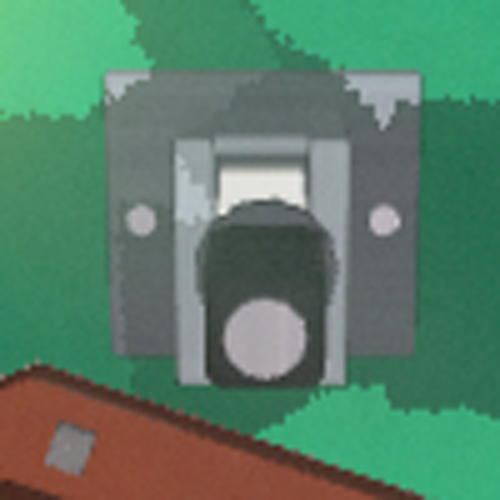

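```bash
python3 - <<'E'
from h import *
rel((400,-200,400),20.4)
E
```

```text
rel cm [-7.623 -5.381 -7.366] turn -0.03 | tcp [ 475.5 -249.9  322.9] yaw_y 20.37 q6 -0.98 t 37.4
```

Emit:
{"api": "arm_command", "payload": {"moves": [[-4,0,0,0,1],[-7.6,-2.5,-3.5,0,1],[-7.6,-5.4,-7.4,0,1],[-7.6,-5.4,-7.4,0,1],[-7.6,-5.4,-7.4,0,1],[-7.6,-5.4,-7.4,0,1],[-7.6,-5.4,-7.4,0,1]]}}

```text
time: 38.1
tool_pos: [400.6, -200.4, 399.0]
tcp_rot: [-2.519, 1.56, 2.549]
contact_force: [-0.2, -0.5, -0.5]
grip_width: 91.5
```

```bash
python3 - <<'E'
from h import *
t=bot.capture("top"); s=bot.capture("side")
cv2.imwrite("pics/f.png",np.hstack([cv2.resize(t["frame"][130:260,130:400],(560,270)),]))
cv2.imwrite("pics/ts.png",crop(t["frame"],165,130,265,195,7)); cv2.imwrite("pics/ss.png",crop(s["frame"],180,150,340,290,5))
E
```

```text
(no output)
```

View pics/ts.png

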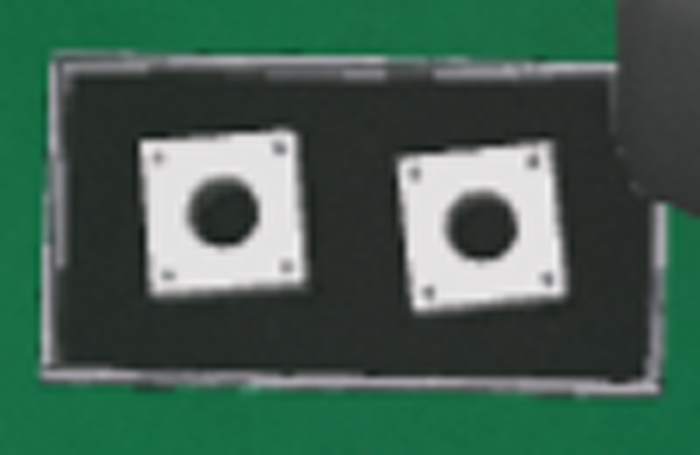

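View pics/ss.png

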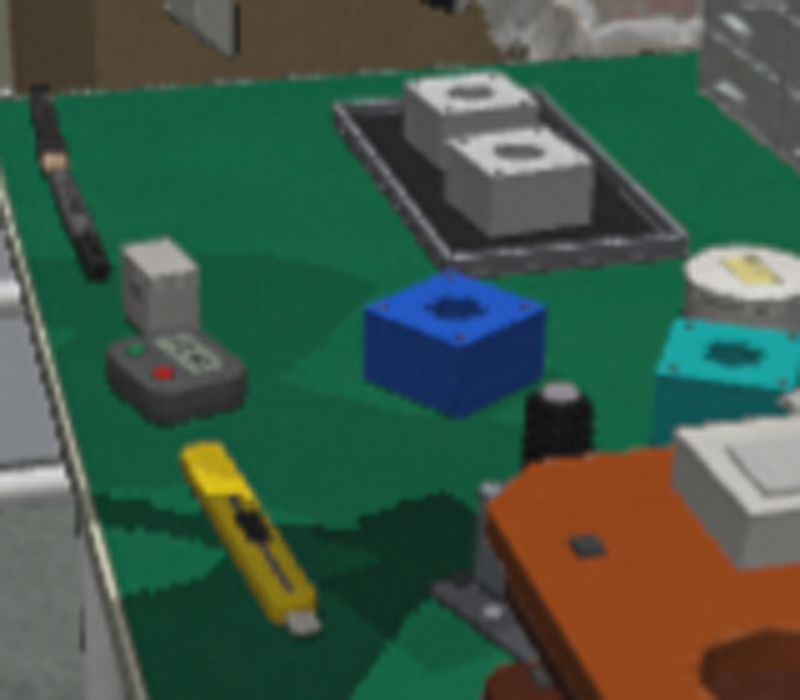

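View pics/f.png

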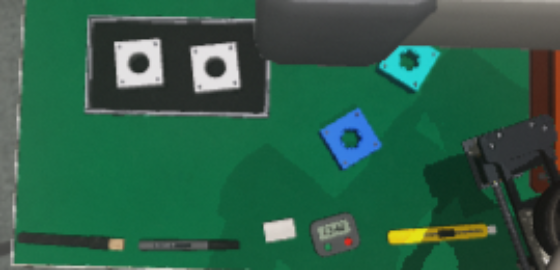

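```bash
python3 - <<'E'
from h import *
o=bot.get_obs(); c=bot.capture("wrist"); cv2.imwrite("pics/w20.png",c["frame"])
print(proj(c,[(650,-150,0),(650,-300,0),(600,-200,0)],o))
E
```

```text
[[433.23642884 199.06167897]
 [385.26228423 285.38984684]
 [386.05801322 218.42312429]]
```

View pics/w20.png

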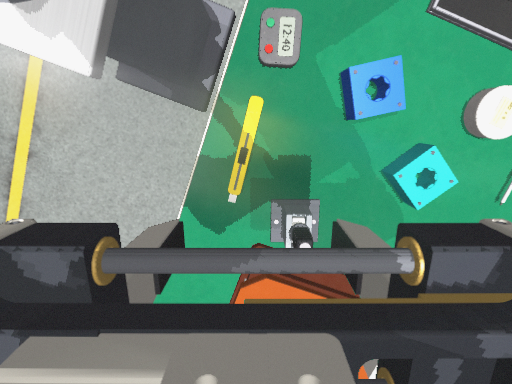

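```bash
python3 - <<'E'
from h import *
rel((540,-60,380),20.4)
E
```

```text
rel cm [ 1.878 17.987 -8.265] turn -0.03 | tcp [ 400.3 -200.2  399.2] yaw_y 20.37 q6 -0.99 t 38.25
```

Emit:
{"api": "arm_command", "payload": {"moves": [[1,4,-2,0,1],[1.9,8,-4,0,1],[1.9,12,-6,0,1],[1.9,18,-8.3,0,1],[1.9,18,-8.3,0,1],[1.9,18,-8.3,0,1],[1.9,18,-8.3,0,1]]}}

```text
time: 38.95
tool_pos: [539.7, -60.1, 379.2]
tcp_rot: [-2.431, 1.559, 2.638]
contact_force: [-0.3, 0.0, 0.1]
grip_width: 92.3
```

```bash
python3 - <<'E'
from h import *
o=bot.get_obs(); c=bot.capture("wrist"); cv2.imwrite("pics/w21.png",c["frame"]); print(o["tool_pos"],o["contact_force"])
t=bot.capture("top"); cv2.imwrite("pics/t21.png",t["frame"])
E
```

```text
[539.66325047 -60.06424454 379.22581174] [-0.31422536  0.03242906  0.07731178]
```

View pics/w21.png

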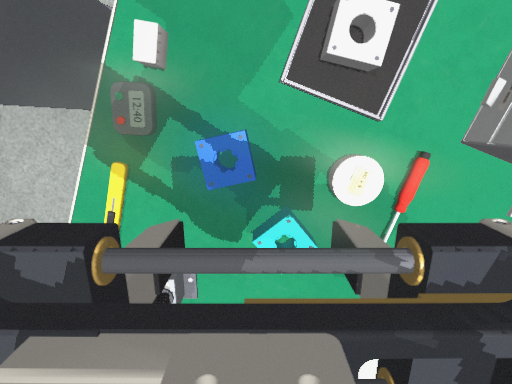

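View pics/t21.png

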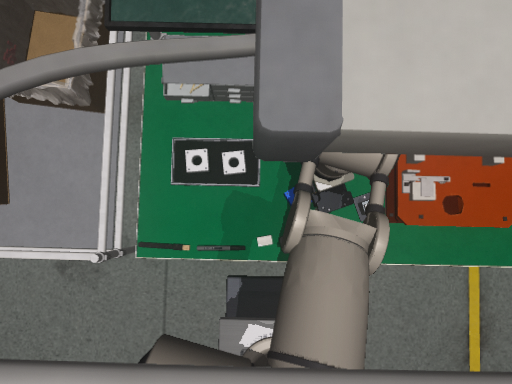

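```bash
python3 - <<'E'
from plant import bot
o=bot.get_obs();print(o["contact_force"],o["dq"].round(3),o["time"]);print(bot.close_job())
E
```

```text
[-0.11875898 -0.33890819  0.04733872] [-0.006 -0.007 -0.     0.001 -0.001  0.003] 39.05
the job is handed in; nothing more can be done
None
```

I deburred both plain metal blocks, left them in the tray and pushed the tool back into its stand; the job was handed in at about 39 s and gave no verdict. Only two blocks were there. No third showed in any view I took, though I did not scan every corner of the table.

- **What I did:** I moved both blocks into the tray, then pulled the tool out of its stand. I ran the blade round each bore edge, nearly two turns on the first block and a turn and a half on the second, pressing lightly against the bore wall.
- **Burrs:** The close wrist views show both bores round, with no tongues left. A roundness fit confirmed this for the first block. On the second block the fit picked up the shadow on the block's top face (0.82), so there I went by the picture.
- **Tool:** It met a rigid stop at the height where I first gripped it (wrist 231.2 mm against 231.4 mm before). After release, the cap appeared within 1 pixel of its home position.
- **Blocks:** The last top and side pictures show both standing flat inside the tray, turned a few degrees by the blade. Neither was seen to be knocked aside, and the robot was clear of everything at hand-in.
- **One disagreement:** The top camera read about 2 mm short in x against the wrist camera, so I used the wrist camera for positioning.

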